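# Pack a take-home painting kit into its nest tray

### The job

Pack the take-home painting kit: set the mug, the lidded jar, the small paint bottle and the sample tile one after another into the cardboard tray, each fully down and upright in the pulp nest that is shaped for it (the mug's handle in the narrow end of the pear-shaped recess, the tile green side up between the four corner lugs). Bisque chips easily, so lower each thing in rather than dropping it. The cat and the rabbit are not part of this kit: leave them standing where they are.

Things in the scene. Friction and masses are not known exactly. Their poses are not given: they have to be found in the camera images.
- mug: White unglazed mug, 62 mm high: a round cup 50 mm in diameter with one handle; 52 mm in x, 74 mm in y over the handle. Origin: centre of that 52 x 74 outline, at its underside. The handle points along -y (its outside is at y = -37 mm, its height 18 to 49 mm); the cup's own axis is at y = +11 mm. Stands on the table.
- jar: White unglazed round jar with its lid and a small knob, all one piece, 57 mm in diameter (straight from 6 to 49 mm height), 70 mm high to the knob. Origin: centre of its underside. Stands on the table.
- bottle: Small white paint bottle with a beige label and a white nozzle standing on the table: body 35 mm in diameter up to 74 mm height, 93 mm high over the nozzle. Origin: centre of its underside.
- tile: Square white sample tile with a green glazed face, 58 x 58 x 8 mm, lying flat on the table, green side up. Origin: centre of its underside; x and y along its edges.
- nest_mug: Grey-brown pulp nest with a pear-shaped recess, for the mug. 104 mm square, 24 mm high, fixed. Origin: centre of its underside, 3 mm above the table. Recess 20 mm deep: floor at z = 4 mm, sloping walls; at the floor a circle of 59 mm about y = +11 mm, tapering to a round end at y = -41 mm for the handle; 3 to 6 mm wider at the lip. Seated, the mug's origin is over the nest's and their axes agree.
- nest_jar: Grey-brown pulp nest with a large round recess, for the jar. 104 mm square, 24 mm high, fixed. Origin: centre of its underside, 3 mm above the table. Recess 20 mm deep: floor at z = 4 mm, sloping walls; 65 mm across at the floor, 77 mm at the lip, centred. The nests lie 2 by 2, 108 mm apart, in a cardboard tray, 228 mm square, walls 20 mm high above the table, and are turned alike with it.
- nest_bottle: Grey-brown pulp nest with a small round recess, for the bottle. 104 mm square, 24 mm high, fixed. Origin: centre of its underside, 3 mm above the table. Recess 20 mm deep: floor at z = 4 mm, sloping walls; 44 mm across at the floor, 56 mm at the lip, centred.
- nest_tile: Grey-brown pulp nest with a flat top and four corner lugs, for the tile. 104 mm square, fixed. Origin: centre of its underside, 3 mm above the table. The tile lies on the top, at z = 22 mm, inside L-shaped lugs 6 mm high: a 66 mm square (72 at the tips), edges along x and y, open 38 mm wide mid-side for fingers. Any quarter turn fits.
- cat: Bystander: small white unglazed sitting cat, 40 x 42 x 73 mm, loose on the table among the things. Origin: centre of its underside.
- rabbit: Bystander: small white unglazed rabbit with upright ears, 36 x 38 x 79 mm, loose on the table behind the things. Origin: centre of its underside.
Mind the look-alikes: they are no part of the job. Of the things that look like the tile, the largest one is meant.

How it is judged:
By the outcome, as a careful person would: the job done as asked, in the order asked, and still so for the second after the job is handed in, with the robot touching nothing.
It also fails if it takes over 120 s, if anything falls off the work surface, if the arm or the gripper's body presses on something with over 40 N, if the wrist force passes 120 N, or if a joint passes its speed limit or range.

### The arm

A 7-joint arm with a two-finger parallel gripper is mounted at the origin on a cart in front of the work surface, level with it; the furniture and walls round the work are solid. World frame = base frame: x ahead of the robot, y to its left, z up, the work surface at z = 0. Lengths are in m, angles in degrees, forces in N, time in s.
With the tool pointing down it reaches from about 0.425 to 0.875 m from the base axis. Payload 4.7 kg.
Tool frame: the origin (TCP) lies between the finger pads; the fingertips stand 8 mm ahead of it and the grasp point (between the pads) lies 11 mm behind it (env.tip_extent is the distance from the TCP to the fingertips, in m); z points along the fingers, y is the line along which they close (so a half turn about z gives the same grasp; the last joint's range is limited). The gripper opens to 87 mm and grips with 3 to 60 N. Pads are 19 mm wide; open, the fingers measure 117 mm over their backs; the gripper's body (75 mm by 190 mm) begins 51 mm behind the grasp point.
Start: joints at [-65.77, 18.392, -4.016, 83.108, 1.295, 78.541, -3.26], TCP at [0.258, 0.596, 0.231] pointing down, gripper open.
Joint ranges: [-163.93, 163.93], [-17.29, 119.83], [-79.2, 71.16], [3.27, 140.29], [-89.18, 269.18], [5.43, 117.66], [-154.24, 154.24]. Speed limits (degrees/s): [147.25, 147.25, 180, 180, 180, 180, 180].

### API

Orientations are given as [roll, pitch, yaw] about the fixed x, y, z axes, in that order (R = Rz(yaw) Ry(pitch) Rx(roll)).
In Python, from cell import sensors, vision, workorder, env gives the robot as it stands.
- The arm moves only by the tool drive_tool, never from a script. Its argument "moves" is a list of rows, each an object of numbers: "x", "y", "z": the shift along the tool's x, y, z in mm; "rx", "ry", "rz": the turn, a rotation vector about the tool's x, y, z in rad; "fingers": the closure, from -1 (fully open) to 1 (shut). In form: [{"x": .., "y": .., "z": .., "rx": .., "ry": .., "rz": .., "fingers": ..}, ...]. A call has 1 to 20 rows; each row is the pose to reach, as a shift and turn from the pose commanded when the call began, along the tool's axes at that moment; what a row does not reach only later rows make up. A row lasts 1/8 s, in which the tool goes at most 62.5 mm and 10.7 degrees, less where a joint would pass 70% of its speed; a pose out of reach is approached as far as the arm can. A call with a gripper value outside its range is refused whole. The fingers move at their own pace and stop on an object; "force" is the grip in N (left out, the last holds). Time passes only in rows, so rows that repeat a pose let the fingers close. It gives the time, the measured TCP pose, the force, the opening and the grip force at its end, in the units of the state.
- sensors.get_obs(): the state, without advancing time (a new reading comes with each control period).
- vision.read_camera(name): name is "scene" or "top" or "wrist"; returns a dict with "image" (400x640x3 uint8, red, green, blue), "fx", "fy", "cx", "cy" (pixels), "R" (3x3) and "t" (3): a world point X has camera coordinates R X + t. Camera axes: x right, y down, z forward; pixel columns grow to the right and rows downward; lengths in m; the calibration is good to about 2 mm. The wrist camera is an equidistant fisheye: a pixel r from the principal point sees the ray r / f radians off the axis. A picture is of the moment at which its call begins. There is no depth.
- workorder.sign_off(): hands the job in; it is judged then, once.
The state is a dict: "time_s": time; "qpos": joint angles; "joint_velocities": joint speeds; "effort": joint torques, N m; "tool_pos": TCP position; "tool_rot": TCP orientation; "force": force on the tool from outside, world axes, zero at the start; "wrist_torque": the same for the moment, N m; "grip_width": finger opening in m; "grasp_force": force on a finger pad.
Only numpy, scipy, OpenCV 4.12 (cv2) and the standard library are available. Lean on these libraries where they do the work, as an engineer would, in place of code of your own. Each camera call takes 0.05 s, during which the arm holds its last target. There are 200 camera calls.

## Working session

There is one attempt and no reset: what is moved stays moved. The work goes in short steps, Python scripts to look and compute and a tool call to move; the robot and the scene stay as the last step left them, time stands still between calls to the robot, and variables do not carry over. Pictures are saved under pics/ and viewed, at most 14 in all, crops included, and the job is handed in when it is done.

Besides the shell and the picture viewer there is one more tool, called after "Emit:" as a command line: name --argument value ..., lists and objects as JSON in quotes. drive_tool: Moves the arm, as the interface text tells. Its arguments: {"type":"object","properties":{"moves":{"type":"array"},"force":{"type":"number"}},"required":["moves"]}

```bash
mkdir -p pics; ls; cat > h.py <<'E'
import numpy as np, cv2
from cell import sensors, vision, workorder, env
def snap(cam,name):
    d=vision.read_camera(cam); cv2.imwrite(f'pics/{name}.png',d['image'][:,:,::-1]); 
    np.savez(f'pics/{name}.npz',**d); return d
def load(name): return np.load(f'pics/{name}.npz')
def ray(d,u,v,fish=False):
    x=(u-d['cx'])/d['fx']; y=(v-d['cy'])/d['fy']
    if fish:
        r=np.hypot(x,y); s=np.sin(r)/max(r,1e-9); c=np.array([x*s,y*s,np.cos(r)])
    else: c=np.array([x,y,1.])
    R=d['R']; return -R.T@d['t'], R.T@(c/np.linalg.norm(c))
def at(d,u,v,z,fish=False):
    o,r=ray(d,u,v,fish); return o+r*(z-o[2])/r[2]
def proj(d,X):
    c=d['R']@np.array(X)+d['t']; return d['fx']*c[0]/c[2]+d['cx'], d['fy']*c[1]/c[2]+d['cy']
def tri(*L):
    A=np.zeros((3,3));b=np.zeros(3)
    for d,u,v,f in L:
        o,r=ray(d,u,v,f);P=np.eye(3)-np.outer(r,r);A+=P;b+=P@o
    return np.linalg.solve(A,b)
E
python3 - <<'E'
from h import *
for c in ('scene','top','wrist'):
    d=snap(c,c+'0'); print(c,d['fx'],d['cx'],d['cy'],-d['R'].T@d['t'],d['R'].round(3).tolist())
o=sensors.get_obs();print(o['tool_pos'],o['tool_rot'],o['grip_width'],o['time_s'],o['force'])
E
```

```text
pics
scene 494.90018775686667 323.67433288889777 197.99151445948394 [1.59974404 0.52703257 1.18492559] [[-0.394, 0.919, -0.002], [0.656, 0.28, -0.701], [-0.643, -0.278, -0.713]]
top 517.5539138128241 321.6725303637556 193.10578059232904 [0.37612078 0.07605953 1.42436708] [[0.017, -1.0, -0.012], [-0.992, -0.015, -0.129], [0.129, 0.014, -0.992]]
wrist 309.70691628693146 324.9062835307552 201.51462525275537 [0.19347324 0.62477602 0.38414491] [[0.397, 0.918, -0.002], [0.886, -0.383, 0.26], [0.238, -0.105, -0.966]]
[0.25827765 0.59604322 0.22972194] [-1.79916150e+02  5.77137793e-03  1.56578818e+02] 0.08713427775423684 0.15 [-0.06176149  0.00990912 -0.02789008]
```

View pics/top0.png

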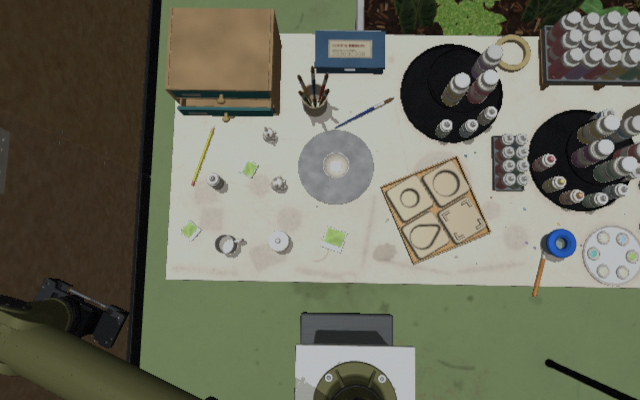

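View pics/scene0.png

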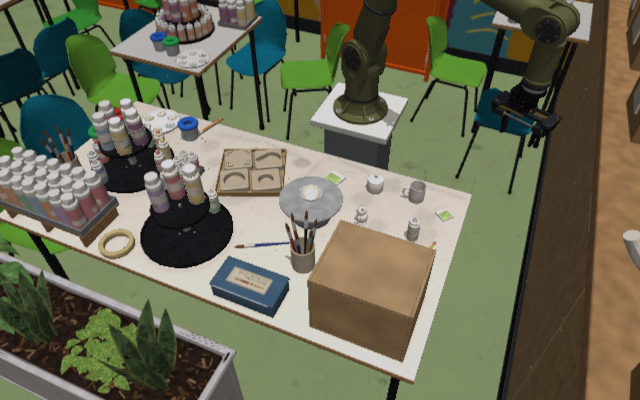

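Top view: the mug is at (228,244), the jar at (280,241) and the bottle at (215,181). The tile look-alikes are at (334,238), which is the largest, (189,230) and (250,169). The cat and rabbit are at (279,184) and (270,133). In the tray, the bottle nest is at (409,198), the jar nest at (446,182), the mug nest at (425,236) and the tile nest at (463,219). Next I'll take close crops.

```bash
python3 - <<'E'
from h import *
im=cv2.imread('pics/top0.png')
a=cv2.resize(im[115:265,165:365],None,fx=4,fy=4,interpolation=cv2.INTER_CUBIC)
cv2.imwrite('pics/c1.png',a)
b=cv2.resize(im[150:270,375:500],None,fx=5,fy=5,interpolation=cv2.INTER_CUBIC)
cv2.imwrite('pics/c2.png',b[:600])
d=load('top0')
for n,u,v in [('mug',228,246),('jar',280,243),('bot',215,182),('t1',334,238),('t2',189,230),('t3',250,169),('cat',279,186),('rab',270,135),('nm',425,236),('nj',446,182),('nb',409,198),('nt',463,219)]: print(n,at(d,u,v,0).round(3))
# green blobs
im=d['image'];hsv=cv2.cvtColor(im,cv2.COLOR_RGB2HSV)
m=cv2.inRange(hsv,(30,70,120),(50,255,255));m[:, :165]=0;m[:115]=0;m[265:]=0;m[:,370:]=0
n,l,s,c=cv2.connectedComponentsWithStats(m)
for i in range(1,n):
    if s[i,4]>20:
        r=cv2.minAreaRect(np.argwhere(l==i)[:,::-1].astype(np.float32)); print(s[i,4],c[i],r,[at(d,*p,0.008)[:2].round(4).tolist() for p in cv2.boxPoints(r)])
E
```

```text
mug [0.41  0.351 0.   ]
jar [0.421 0.209 0.   ]
bot [0.587 0.395 0.   ]
t1 [0.437 0.061 0.   ]
t2 [0.453 0.461 0.   ]
t3 [0.626 0.298 0.   ]
cat [0.579 0.216 0.   ]
rab [0.724 0.245 0.   ]
nm [ 0.447 -0.188  0.   ]
nj [ 0.597 -0.248  0.   ]
nb [ 0.551 -0.145  0.   ]
nt [ 0.495 -0.293  0.   ]
762 [167.6351706  169.01181102] ((169.0, 189.5), (149.0, 8.0), 90.0) [[0.7755, 0.5429], [0.7758, 0.5202], [0.3591, 0.4977], [0.3587, 0.5195]]
48 [200.16666667 160.83333333] ((200.3424072265625, 159.944091796875), (1.459242820739746, 42.7132568359375), 19.536653518676758) [[0.5915, 0.4558], [0.7062, 0.4212], [0.7049, 0.4173], [0.5901, 0.4519]]
113 [249.2920354  168.55752212] ((249.4000244140625, 168.70001220703125), (9.391485214233398, 11.627553939819336), 26.56505012512207) [[0.6161, 0.3172], [0.6457, 0.3038], [0.6342, 0.28], [0.6046, 0.2934]]
122 [188.80327869 229.47540984] ((188.75, 229.25001525878906), (9.899495124816895, 12.020814895629883), 45.0) [[0.4518, 0.4806], [0.4755, 0.4584], [0.4566, 0.4382], [0.433, 0.4604]]
240 [334.28333333 236.95416667] ((334.20001220703125, 236.90000915527344), (17.39252471923828, 13.597793579101562), 18.43494987487793) [[0.4293, 0.0884], [0.4646, 0.0772], [0.4503, 0.032], [0.4151, 0.0433]]
```

View pics/c1.png

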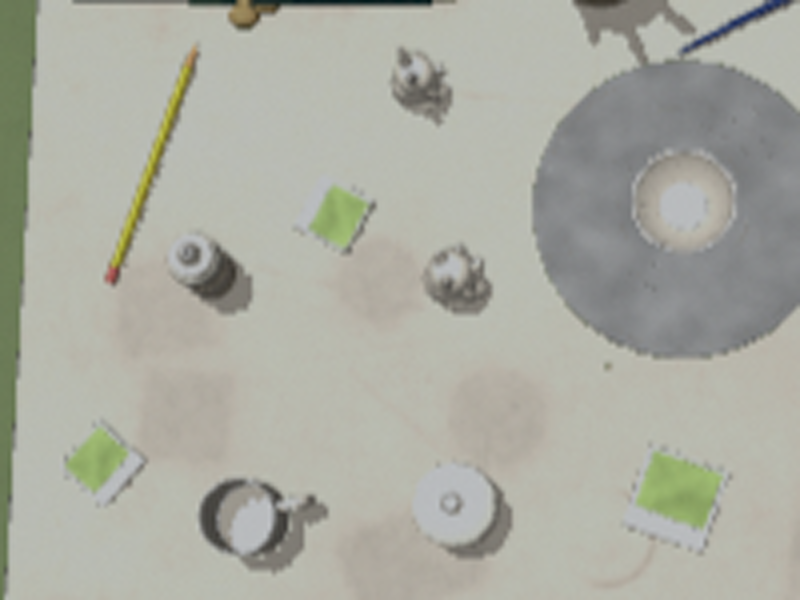

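View pics/c2.png

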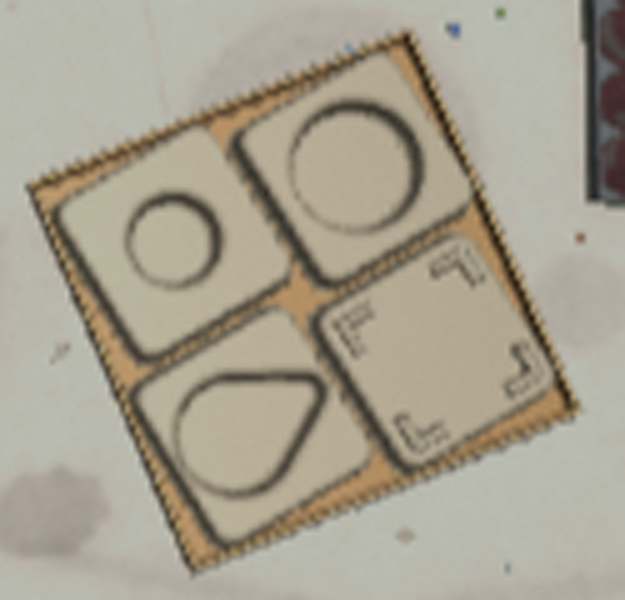

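The four objects are clear in the crops. The tile is the largest one, at crop (675,498), with its green patch 45 mm wide against about 30 mm for the others. The nests are confirmed as jar top right, bottle top left, pear bottom left (handle end to the right) and lugs bottom right. Next is a closer wrist look.

```bash
cat >> h.py <<'E'
from scipy.spatial.transform import Rotation as Ro
def go(x,y,z,yaw):
    o=sensors.get_obs(); R=Ro.from_euler('xyz',o['tool_rot'],degrees=True)
    T=Ro.from_euler('xyz',[180,0,yaw],degrees=True)
    s=R.inv().apply(np.array([x,y,z])-o['tool_pos'])*1000; w=(R.inv()*T).as_rotvec()
    print('shift',s.round(1),'rot',w.round(3),'rows>=',max(np.linalg.norm(s)/62.5,np.degrees(np.linalg.norm(w))/10.7).round(1),'t',o['time_s'],'F',o['force'].round(1))
E
python3 -c "
from h import *
go(.45,.24,.16,100)"
```

```text
shift [-317.4 -250.4   70.1] rot [-0.001  0.001  0.987] rows>= 6.6 t 0.15 F [-0.1  0.  -0. ]
```

Emit:
drive_tool --moves '[{"x": -317,"y": -250,"z": 70,"rz": 0.987,"fingers": -1},{"x": -317,"y": -250,"z": 70,"rz": 0.987},{"x": -317,"y": -250,"z": 70,"rz": 0.987},{"x": -317,"y": -250,"z": 70,"rz": 0.987},{"x": -317,"y": -250,"z": 70,"rz": 0.987},{"x": -317,"y": -250,"z": 70,"rz": 0.987},{"x": -317,"y": -250,"z": 70,"rz": 0.987},{"x": -317,"y": -250,"z": 70,"rz": 0.987},{"x": -317,"y": -250,"z": 70,"rz": 0.987},{"x": -317,"y": -250,"z": 70,"rz": 0.987}]'

```text
invalid input at $.moves[0]: expected keys x, y, z, rx, ry, rz, fingers
```

```bash
python3 -c "
from h import *
d=snap('wrist','w1');print(-d['R'].T@d['t'])
go(.52,-.20,.16,100)"
```

```text
[0.19348567 0.62481072 0.38428983]
shift [-556.6 -626.4   70.6] rot [-0.001  0.001  0.987] rows>= 13.5 t 0.2 F [ 0.2 -0.6  0.1]
```

View pics/w1.png

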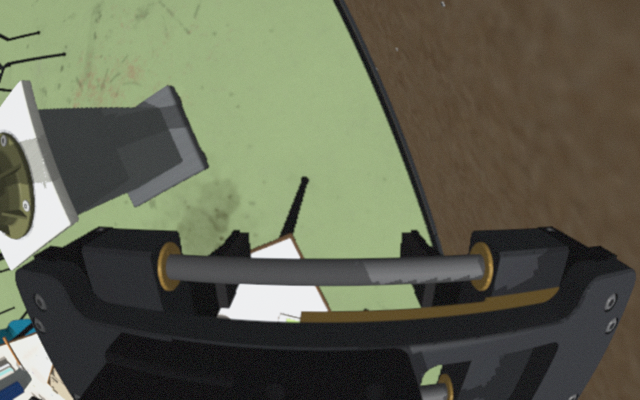

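The move was refused because every row needs all the keys. The view also shows that the gripper hides the lower half of the wrist image, so only the tool +x side is usable. I'll look from the −y side.

```bash
python3 -c "
from h import *
go(.47,.11,.22,90)"
```

```text
shift [-387.5 -361.9   10.3] rot [-1.000e-03  1.000e-03  1.162e+00] rows>= 8.5 t 0.2 F [ 0.2 -0.6  0.1]
```

Emit:
drive_tool --moves '[{"x": -387,"y": -362,"z": 10,"rx": 0,"ry": 0,"rz": 1.162,"fingers": -1},{"x": -387,"y": -362,"z": 10,"rx": 0,"ry": 0,"rz": 1.162,"fingers": -1},{"x": -387,"y": -362,"z": 10,"rx": 0,"ry": 0,"rz": 1.162,"fingers": -1},{"x": -387,"y": -362,"z": 10,"rx": 0,"ry": 0,"rz": 1.162,"fingers": -1},{"x": -387,"y": -362,"z": 10,"rx": 0,"ry": 0,"rz": 1.162,"fingers": -1},{"x": -387,"y": -362,"z": 10,"rx": 0,"ry": 0,"rz": 1.162,"fingers": -1},{"x": -387,"y": -362,"z": 10,"rx": 0,"ry": 0,"rz": 1.162,"fingers": -1},{"x": -387,"y": -362,"z": 10,"rx": 0,"ry": 0,"rz": 1.162,"fingers": -1},{"x": -387,"y": -362,"z": 10,"rx": 0,"ry": 0,"rz": 1.162,"fingers": -1},{"x": -387,"y": -362,"z": 10,"rx": 0,"ry": 0,"rz": 1.162,"fingers": -1},{"x": -387,"y": -362,"z": 10,"rx": 0,"ry": 0,"rz": 1.162,"fingers": -1},{"x": -387,"y": -362,"z": 10,"rx": 0,"ry": 0,"rz": 1.162,"fingers": -1}]'

```text
time_s: 1.7
tool_pos: [0.4691, 0.1119, 0.2205]
tool_rot: [-180.0, -0.0, 90.2]
force: [0.0, 0.7, -0.0]
grip_width: 0.0871
grasp_force: 0.0
```

```bash
python3 -c "
from h import *
d=snap('wrist','w2');print(-d['R'].T@d['t']);print(sensors.get_obs()['qpos'])
go(.47,-.04,.22,90)"
```

```text
[0.46916102 0.18318025 0.37506455]
[-40.12732684  -2.61576881  23.038418   107.71592883   1.0526
  74.700613   -17.23800204]
shift [-151.8    0.4    0.5] rot [-0.    -0.     0.003] rows>= 2.4 t 1.75 F [0.1 0.2 0.8]
```

View pics/w2.png

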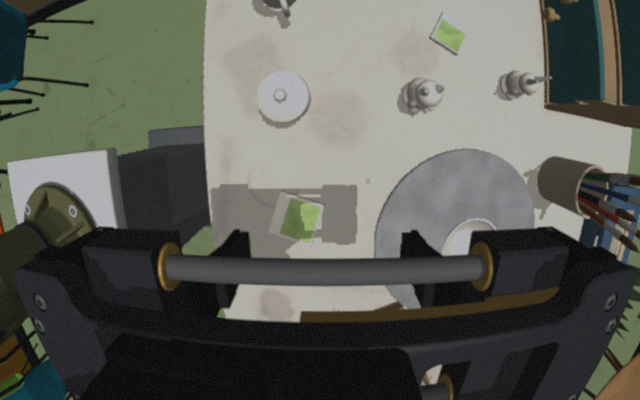

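w2 shows the jar knob at (280,95), the tile at (298,217) and the mug cut off at the top edge. I'll move 130 mm further to +y for the second view.

Emit:
drive_tool --moves '[{"x": 130,"y": 10,"z": 0,"rx": 0,"ry": 0,"rz": 0,"fingers": -1},{"x": 130,"y": 10,"z": 0,"rx": 0,"ry": 0,"rz": 0,"fingers": -1},{"x": 130,"y": 10,"z": 0,"rx": 0,"ry": 0,"rz": 0,"fingers": -1},{"x": 130,"y": 10,"z": 0,"rx": 0,"ry": 0,"rz": 0,"fingers": -1},{"x": 130,"y": 10,"z": 0,"rx": 0,"ry": 0,"rz": 0,"fingers": -1}]'

```text
time_s: 2.38
tool_pos: [0.4798, 0.2389, 0.2206]
tool_rot: [180.0, 0.0, 89.9]
force: [0.6, -0.4, 1.2]
grip_width: 0.0869
grasp_force: 0.0
```

```bash
python3 -c "
from h import *
d=snap('wrist','w3');print(-d['R'].T@d['t'])
im=cv2.imread('pics/w3.png');cv2.imwrite('pics/w3c.png',cv2.resize(im[0:250,200:533],None,fx=2.4,fy=2.4,interpolation=cv2.INTER_CUBIC)[:600,:800])
go(.5,-.36,.24,90)"
```

```text
[0.48017791 0.31022362 0.37516635]
shift [-598.8   21.5  -19.2] rot [ 0.     0.    -0.002] rows>= 9.6 t 2.425 F [-0.1  0.   0.3]
```

View pics/w3c.png

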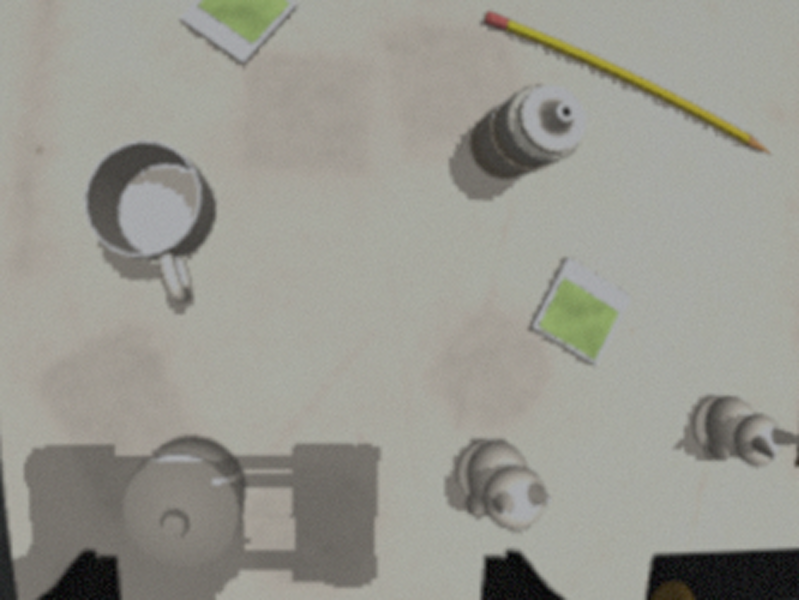

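In w3c the mug rim is centred at crop (151,200) with the handle end at (180,303). The bottle nozzle is at (565,112) and the jar knob at (175,522). Next, the tray views.

Emit:
drive_tool --moves '[{"x": -600,"y": 20,"z": -20,"rx": 0,"ry": 0,"rz": 0,"fingers": -1},{"x": -600,"y": 20,"z": -20,"rx": 0,"ry": 0,"rz": 0,"fingers": -1},{"x": -600,"y": 20,"z": -20,"rx": 0,"ry": 0,"rz": 0,"fingers": -1},{"x": -600,"y": 20,"z": -20,"rx": 0,"ry": 0,"rz": 0,"fingers": -1},{"x": -600,"y": 20,"z": -20,"rx": 0,"ry": 0,"rz": 0,"fingers": -1},{"x": -600,"y": 20,"z": -20,"rx": 0,"ry": 0,"rz": 0,"fingers": -1},{"x": -600,"y": 20,"z": -20,"rx": 0,"ry": 0,"rz": 0,"fingers": -1},{"x": -600,"y": 20,"z": -20,"rx": 0,"ry": 0,"rz": 0,"fingers": -1},{"x": -600,"y": 20,"z": -20,"rx": 0,"ry": 0,"rz": 0,"fingers": -1},{"x": -600,"y": 20,"z": -20,"rx": 0,"ry": 0,"rz": 0,"fingers": -1},{"x": -600,"y": 20,"z": -20,"rx": 0,"ry": 0,"rz": 0,"fingers": -1},{"x": -600,"y": 20,"z": -20,"rx": 0,"ry": 0,"rz": 0,"fingers": -1}]'

```text
time_s: 3.92
tool_pos: [0.4992, -0.3591, 0.2404]
tool_rot: [180.0, -0.1, 90.0]
force: [-1.1, 0.2, -0.3]
grip_width: 0.0869
grasp_force: 0.0
```

```bash
python3 -c "
from h import *
d=snap('wrist','w4');print(-d['R'].T@d['t'])
im=cv2.imread('pics/w4.png');cv2.imwrite('pics/w4c.png',cv2.resize(im[0:250,150:483],None,fx=2.4,fy=2.4,interpolation=cv2.INTER_CUBIC)[:600,:800])
"
```

```text
[ 0.49943899 -0.28805394  0.39512583]
```

View pics/w4c.png

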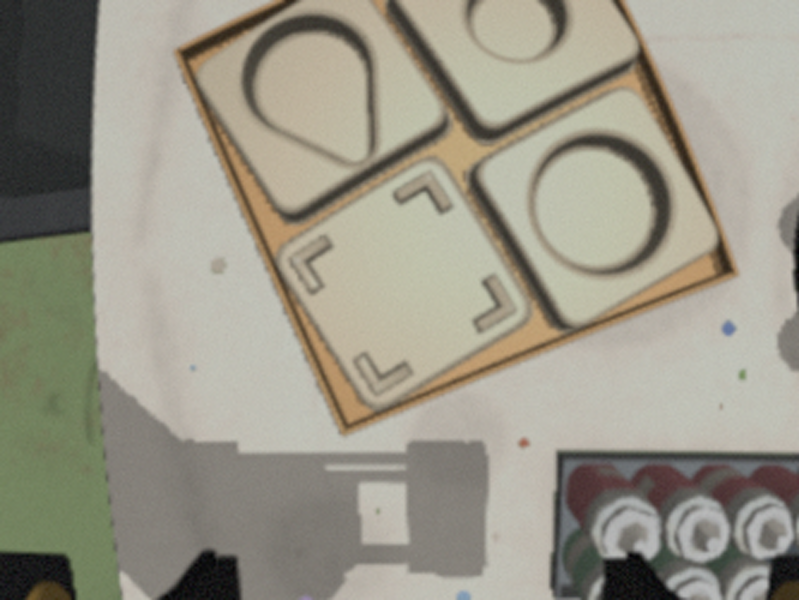

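```bash
python3 - <<'E'
from h import *
T=load('top0');w2=load('w2');w3=load('w3');w4=load('w4')
c1=lambda x,y:(T,x/4+165,y/4+115,False); c2=lambda x,y:(T,x/5+375,y/5+150,False)
p3=lambda x,y:(w3,x/2.4+200,y/2.4,True); p4=lambda x,y:(w4,x/2.4+150,y/2.4,True)
print('knob',tri((w2,280,95,True),p3(175,522),c1(451,502)),tri((w2,280,95,True),p3(175,522)))
print('rim',tri(p3(151,200),c1(244,517)))
print('nozzle',tri(p3(565,112),c1(189,254)))
for n,a,b in [('rim-x',(180,52),(195,570)),('-y',(345,432),(577,408)),('+x',(733,270),(408,35)),('jarlip',(602,203),(357,167)),
  ('lugL',(290,265),(395,465)),('lugT',(432,173),(335,325)),('lugR',(515,310),(462,245)),('lugB',(380,397),(548,380)),]:
    print(n,tri(p4(*a),c2(*b)).round(4))
def A(p,z): d,u,v,f=p; return at(d,u,v,z,f)[:2]
L=[A(p4(*q),.031) for q in [(290,265),(432,173),(515,310),(380,397)]]
print('lugs',np.round(L,4).tolist(),np.mean(L,0),[np.degrees(np.arctan2(*(L[i]-L[i-1])[::-1])).round(1) for i in range(4)],[np.linalg.norm(L[i]-L[i-1]).round(4) for i in range(4)])
for n,q in [('jar',(602,203)),('bottle',(515,10)),('pearc',(308,80)),('peartip',(360,165))]: print(n,A(p4(*q),.027).round(4))
for n,q in [('jar',(357,167)),('bottle',(174,240)),('pearc',(240,435)),('peartip',(318,380))]: print('top',n,A(c2(*q),.027).round(4))
print('mugrim',A(p3(151,200),.062),'handle',A(p3(180,303),.049),A(p3(172,258),.049))
print('noz',A(p3(565,112),.093),'knob',A((w2,280,95,True),.07),A(p3(175,522),.07))
E
```

```text
knob [0.42492166 0.20887145 0.06513616] [0.42463235 0.20898973 0.06480573]
rim [0.41368619 0.35065505 0.03852692]
nozzle [0.58157616 0.38124925 0.0999438 ]
rim-x [ 0.3715 -0.1547  0.0143]
-y [ 0.4606 -0.3615  0.0178]
+x [ 0.6629 -0.272   0.0253]
jarlip [ 0.5892 -0.2425  0.0287]
lugL [ 0.4286 -0.2726 -0.0186]
lugT [ 0.5042 -0.23    0.0249]
lugR [ 0.5464 -0.2978  0.0311]
lugB [ 0.4773 -0.3446  0.0183]
lugs [[0.4362, -0.2751], [0.5054, -0.2307], [0.546, -0.2978], [0.4799, -0.3412]] [ 0.49188388 -0.28620387] [np.float64(123.4), np.float64(32.7), np.float64(-58.9), np.float64(-146.7)] [np.float64(0.0792), np.float64(0.0823), np.float64(0.0785), np.float64(0.0791)]
jar [ 0.59   -0.2424]
bottle [ 0.5472 -0.1415]
pearc [ 0.4443 -0.1801]
peartip [ 0.4704 -0.2256]
top jar [ 0.5891 -0.2428]
top bottle [ 0.5476 -0.1432]
top pearc [ 0.4426 -0.1781]
top peartip [ 0.4728 -0.2202]
mugrim [0.4178844  0.34907981] handle [0.42773626 0.30431908] [0.42447216 0.32436278]
noz [0.58402578 0.384431  ] knob [0.42523181 0.20857147] [0.42570874 0.21067901]
```

```bash
cat > ov.py <<'E'
from h import *
def pj(d,X,fish):
    c=d['R']@np.array(X)+d['t']
    if not fish: return d['fx']*c[0]/c[2]+d['cx'], d['fy']*c[1]/c[2]+d['cy']
    th=np.arctan2(np.hypot(c[0],c[1]),c[2]);k=th/np.hypot(c[0],c[1]); return d['fx']*c[0]*k+d['cx'], d['fy']*c[1]*k+d['cy']
def loc(c,yaw,p): 
    a=np.radians(yaw);return np.array(c)+np.array([np.cos(a)*p[0]-np.sin(a)*p[1],np.sin(a)*p[0]+np.cos(a)*p[1]])
def circ(r,cx=0,cy=0): return [(cx+r*np.cos(t),cy+r*np.sin(t)) for t in np.linspace(0,2*np.pi,60)]
def sq(h): return [(-h,-h),(h,-h),(h,h),(-h,h),(-h,-h)]
def pear(R,r,tip):
    h=cv2.convexHull(np.float32(circ(R,0,.011)+circ(r,0,tip+r)))[:,0]; return list(h)+[h[0]]
def draw(im,d,fish,c,yaw,pts,z,f,off,col):
    P=np.array([pj(d,[*loc(c,yaw,p),z],fish) for p in pts]);P=(P-off+.5)*f-.5
    cv2.polylines(im,[np.int32(P*16)],False,col,1,cv2.LINE_AA,4)
E
python3 - <<'E'
from ov import *
out=[]
for n,fish,off,s in [('w4',True,(220,0),(240,190)),('top0',False,(375,155),(125,115))]:
    d=load(n);im=cv2.imread(f'pics/{n}.png');f=580/s[0] if n=='w4' else 5.0
    f=460/s[1] if n=='w4' else 4.0
    c=cv2.resize(im[off[1]:off[1]+s[1],off[0]:off[0]+s[0]],None,fx=f,fy=f,interpolation=cv2.INTER_CUBIC)
    yaw=31; C=np.array([.5186,-.2135])
    ty=22.7
    N={k:loc(C,ty,p) for k,p in dict(mug=(-.054,.054),bottle=(.054,.054),jar=(.054,-.054),tile=(-.054,-.054)).items()}
    print(N)
    G=(0,255,0);Rd=(0,0,255)
    draw(c,d,fish,C,ty,sq(.114),.02,f,off,(255,0,0))
    for k in N: draw(c,d,fish,N[k],yaw,sq(.052),.027,f,off,G)
    draw(c,d,fish,N['jar'],yaw,circ(.0385),.027,f,off,Rd)
    draw(c,d,fish,N['bottle'],yaw,circ(.028),.027,f,off,Rd)
    draw(c,d,fish,N['mug'],yaw,pear(.0325,.009,-.046),.027,f,off,Rd)
    draw(c,d,fish,N['tile'],yaw,sq(.033),.031,f,off,Rd)
    cv2.imwrite(f'pics/ov_{n}.png',c)
E
```

```text
{'mug': array([ 0.44794402, -0.18452187]), 'bottle': array([ 0.54757813, -0.14284402]), 'jar': array([ 0.58925598, -0.24247813]), 'tile': array([ 0.48962187, -0.28415598])}
{'mug': array([ 0.44794402, -0.18452187]), 'bottle': array([ 0.54757813, -0.14284402]), 'jar': array([ 0.58925598, -0.24247813]), 'tile': array([ 0.48962187, -0.28415598])}
```

View pics/ov_w4.png

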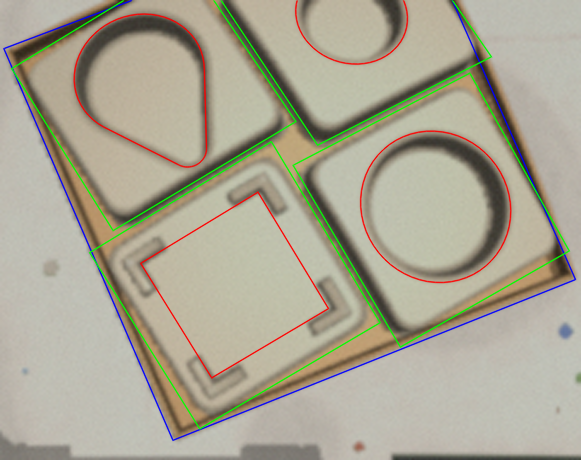

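The overlay matches: the nests are turned 31° (tray layout 22.7°) and the recess outlines coincide within about 2 mm. Next, an overlay of the objects on w3 and w2.

```bash
python3 - <<'E'
from ov import *
T=load('top0')
print('mug top',at(T,226,244.3,.062).round(4),'noz',at(T,212.2,178.5,.093).round(4),'knob',at(T,165+451/4,115+502/4,.07).round(4))
G=(0,255,0);Rd=(0,0,255);B=(255,0,0)
d=load('w3');im=cv2.imread('pics/w3.png');off=(225,30);f=3.0
c=cv2.resize(im[30:220,225:460],None,fx=f,fy=f,interpolation=cv2.INTER_CUBIC)
yaw=12;m=np.array([.4175,.349])
o=loc(m,yaw,(0,-.011))
draw(c,d,True,m,0,circ(.025),.062,f,off,Rd);draw(c,d,True,o,yaw,[(-.005,-.037),(.005,-.037)],.049,f,off,Rd)
draw(c,d,True,o,yaw,[(0,-.037),(0,.037)],.062,f,off,B)
b=(.583,.383);draw(c,d,True,b,0,circ(.0175),.074,f,off,Rd);draw(c,d,True,b,0,circ(.003),.093,f,off,B);draw(c,d,True,b,0,circ(.0175),.0,f,off,G)
j=(.4253,.209);draw(c,d,True,j,0,circ(.0285),.049,f,off,Rd);draw(c,d,True,j,0,circ(.005),.07,f,off,B)
d=load('w2');im=cv2.imread('pics/w2.png');off=(240,60);f=5.;e=cv2.resize(im[60:250,240:340],None,fx=3,fy=3,interpolation=cv2.INTER_CUBIC);f=3.
draw(e,d,True,j,0,circ(.0285),.049,f,off,Rd);draw(e,d,True,j,0,circ(.005),.07,f,off,B)
t=(.440,.0605);draw(e,d,True,t,-17.5,sq(.029),.008,f,off,Rd)
h=max(c.shape[0],e.shape[0]);cc=np.zeros((h,800,3),np.uint8);c=c[:,:500] if c.shape[1]+e.shape[1]>800 else c
print(c.shape,e.shape)
cc=np.hstack([c,e])[:600,:800];cv2.imwrite('pics/ovo.png',cc)
E
```

```text
mug top [0.4133 0.3447 0.062 ] noz [0.5828 0.3816 0.093 ] knob [0.4252 0.2081 0.07  ]
(570, 500, 3) (570, 300, 3)
```

View pics/ovo.png

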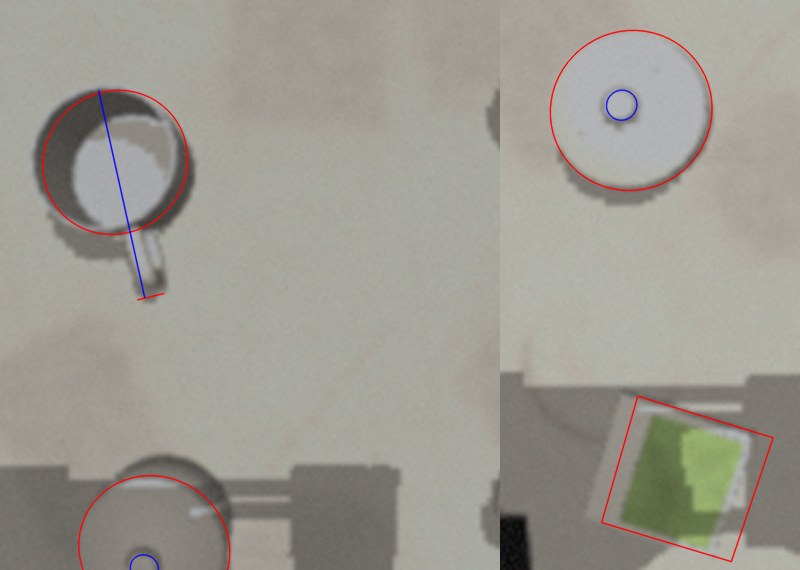

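Corrections from the overlay: the mug rim centre is about (.4155,.348) with the mug yawed about 15°. The jar matches at (.4255,.209), and the tile needs about −5 mm in x, to be checked closer later. Now to the mug.

```bash
python3 -c "
from h import *
go(.4155,.348,.14,105)"
```

```text
shift [706.2 -83.6 101.6] rot [ 0.001 -0.002 -0.261] rows>= 11.5 t 3.975 F [ 0.6 -0.  -0.7]
```

Emit:
drive_tool --moves '[{"x": 706,"y": -84,"z": 101,"rx": 0,"ry": 0,"rz": -0.261,"fingers": -1},{"x": 706,"y": -84,"z": 101,"rx": 0,"ry": 0,"rz": -0.261,"fingers": -1},{"x": 706,"y": -84,"z": 101,"rx": 0,"ry": 0,"rz": -0.261,"fingers": -1},{"x": 706,"y": -84,"z": 101,"rx": 0,"ry": 0,"rz": -0.261,"fingers": -1},{"x": 706,"y": -84,"z": 101,"rx": 0,"ry": 0,"rz": -0.261,"fingers": -1},{"x": 706,"y": -84,"z": 101,"rx": 0,"ry": 0,"rz": -0.261,"fingers": -1},{"x": 706,"y": -84,"z": 101,"rx": 0,"ry": 0,"rz": -0.261,"fingers": -1},{"x": 706,"y": -84,"z": 101,"rx": 0,"ry": 0,"rz": -0.261,"fingers": -1},{"x": 706,"y": -84,"z": 101,"rx": 0,"ry": 0,"rz": -0.261,"fingers": -1},{"x": 706,"y": -84,"z": 101,"rx": 0,"ry": 0,"rz": -0.261,"fingers": -1},{"x": 706,"y": -84,"z": 101,"rx": 0,"ry": 0,"rz": -0.261,"fingers": -1},{"x": 706,"y": -84,"z": 101,"rx": 0,"ry": 0,"rz": -0.261,"fingers": -1},{"x": 706,"y": -84,"z": 101,"rx": 0,"ry": 0,"rz": -0.261,"fingers": -1},{"x": 706,"y": -84,"z": 101,"rx": 0,"ry": 0,"rz": -0.261,"fingers": -1},{"x": 706,"y": -84,"z": 101,"rx": 0,"ry": 0,"rz": -0.261,"fingers": -1}]'

```text
time_s: 5.85
tool_pos: [0.4159, 0.3453, 0.1401]
tool_rot: [180.0, -0.0, 104.9]
force: [-1.8, -0.8, 0.5]
grip_width: 0.0871
grasp_force: 0.0
```

```bash
python3 -c "
from h import *
go(.4155,.348,.032,105)"
```

```text
shift [  2.7   0.2 108.1] rot [ 0.001 -0.    -0.002] rows>= 1.7 t 5.85 F [-1.8 -0.8  0.5]
```

Emit:
drive_tool --moves '[{"x": 2,"y": 0,"z": 40,"rx": 0,"ry": 0,"rz": 0,"fingers": -1},{"x": 2,"y": 0,"z": 80,"rx": 0,"ry": 0,"rz": 0,"fingers": -1},{"x": 2,"y": 0,"z": 108,"rx": 0,"ry": 0,"rz": 0,"fingers": -1},{"x": 2,"y": 0,"z": 108,"rx": 0,"ry": 0,"rz": 0,"fingers": -1},{"x": 2,"y": 0,"z": 108,"rx": 0,"ry": 0,"rz": 0,"fingers": 1},{"x": 2,"y": 0,"z": 108,"rx": 0,"ry": 0,"rz": 0,"fingers": 1},{"x": 2,"y": 0,"z": 108,"rx": 0,"ry": 0,"rz": 0,"fingers": 1},{"x": 2,"y": 0,"z": 108,"rx": 0,"ry": 0,"rz": 0,"fingers": 1},{"x": 2,"y": 0,"z": 108,"rx": 0,"ry": 0,"rz": 0,"fingers": 1},{"x": 2,"y": 0,"z": 108,"rx": 0,"ry": 0,"rz": 0,"fingers": 1},{"x": 2,"y": 0,"z": 108,"rx": 0,"ry": 0,"rz": 0,"fingers": 1}]' --force 20

```text
time_s: 7.22
tool_pos: [0.4148, 0.3485, 0.032]
tool_rot: [-180.0, -0.0, 105.0]
force: [-2.2, -1.1, 5.9]
grip_width: 0.0507
grasp_force: 20.0
```

```bash
python3 -c "
from h import *
d=snap('wrist','w5')
im=cv2.imread('pics/w5.png');cv2.imwrite('pics/w5c.png',im[150:320,170:490])
o=sensors.get_obs();print(o['grip_width'],o['grasp_force'],o['tool_pos'])"
```

```text
0.05067135401975606 20.032336676322586 [0.41480244 0.3485376  0.03195781]
```

View pics/w5c.png

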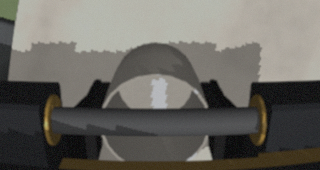

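```bash
python3 -c "
from h import *
go(.4423,-.1751,.14,121)"
```

```text
shift [-513.  -108.7 -108.1] rot [-0.   -0.   -0.28] rows>= 8.6 t 7.275 F [-1.9 -0.7  5.9]
```

Emit:
drive_tool --moves '[{"x": 0,"y": 0,"z": -30,"rx": 0,"ry": 0,"rz": 0,"fingers": 1},{"x": 0,"y": 0,"z": -70,"rx": 0,"ry": 0,"rz": 0,"fingers": 1},{"x": 0,"y": 0,"z": -110,"rx": 0,"ry": 0,"rz": 0,"fingers": 1},{"x": -30,"y": -6,"z": -110,"rx": 0,"ry": 0,"rz": -0.02,"fingers": 1},{"x": -75,"y": -16,"z": -110,"rx": 0,"ry": 0,"rz": -0.05,"fingers": 1},{"x": -125,"y": -26,"z": -110,"rx": 0,"ry": 0,"rz": -0.08,"fingers": 1},{"x": -175,"y": -37,"z": -110,"rx": 0,"ry": 0,"rz": -0.1,"fingers": 1},{"x": -225,"y": -48,"z": -110,"rx": 0,"ry": 0,"rz": -0.13,"fingers": 1},{"x": -275,"y": -58,"z": -110,"rx": 0,"ry": 0,"rz": -0.16,"fingers": 1},{"x": -325,"y": -69,"z": -110,"rx": 0,"ry": 0,"rz": -0.19,"fingers": 1},{"x": -375,"y": -79,"z": -110,"rx": 0,"ry": 0,"rz": -0.22,"fingers": 1},{"x": -425,"y": -90,"z": -110,"rx": 0,"ry": 0,"rz": -0.25,"fingers": 1},{"x": -470,"y": -100,"z": -110,"rx": 0,"ry": 0,"rz": -0.28,"fingers": 1},{"x": -500,"y": -106,"z": -110,"rx": 0,"ry": 0,"rz": -0.28,"fingers": 1},{"x": -513,"y": -109,"z": -110,"rx": 0,"ry": 0,"rz": -0.28,"fingers": 1},{"x": -513,"y": -109,"z": -110,"rx": 0,"ry": 0,"rz": -0.28,"fingers": 1},{"x": -513,"y": -109,"z": -110,"rx": 0,"ry": 0,"rz": -0.28,"fingers": 1}]'

```text
time_s: 9.4
tool_pos: [0.4423, -0.1737, 0.1412]
tool_rot: [-180.0, -0.1, 121.1]
force: [0.3, -0.3, -2.5]
grip_width: 0.0506
grasp_force: 20.0
```

```bash
python3 - <<'E'
from h import *
go(.4423,-.1751,.039,121)
o=sensors.get_obs();print(o['grip_width'],o['grasp_force'])
a=snap('top','t6');b=snap('scene','s6')
im=a['image'][170:270,375:500,::-1];i2=b['image'][120:220,190:315,::-1]
cv2.imwrite('pics/c6.png',np.hstack([cv2.resize(i,None,fx=3.2,fy=3.2,interpolation=cv2.INTER_CUBIC) for i in (im,i2)]))
E
```

```text
shift [ -1.3  -0.7 102.2] rot [-0.    -0.001  0.002] rows>= 1.6 t 9.4 F [ 0.3 -0.3 -2.5]
0.050560676326508874 19.97976309961814
```

View pics/c6.png

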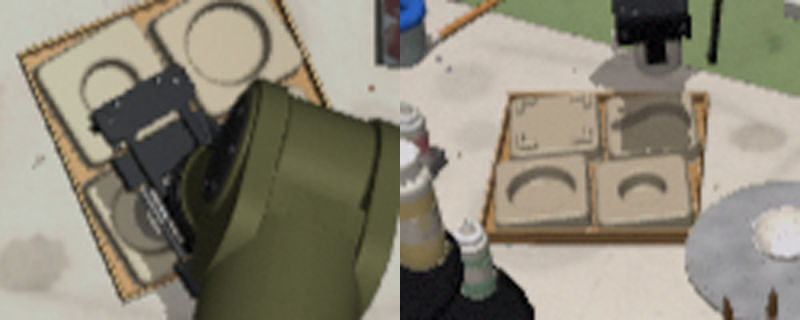

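The mug is held (20 N, 50.6 mm) and sits above the pear nest. Lowering.

Emit:
drive_tool --moves '[{"x": -1,"y": -1,"z": 25,"rx": 0,"ry": 0,"rz": 0,"fingers": 1},{"x": -1,"y": -1,"z": 50,"rx": 0,"ry": 0,"rz": 0,"fingers": 1},{"x": -1,"y": -1,"z": 70,"rx": 0,"ry": 0,"rz": 0,"fingers": 1},{"x": -1,"y": -1,"z": 80,"rx": 0,"ry": 0,"rz": 0,"fingers": 1},{"x": -1,"y": -1,"z": 88,"rx": 0,"ry": 0,"rz": 0,"fingers": 1},{"x": -1,"y": -1,"z": 94,"rx": 0,"ry": 0,"rz": 0,"fingers": 1},{"x": -1,"y": -1,"z": 99,"rx": 0,"ry": 0,"rz": 0,"fingers": 1},{"x": -1,"y": -1,"z": 99,"rx": 0,"ry": 0,"rz": 0,"fingers": 1}]'

```text
time_s: 10.5
tool_pos: [0.4418, -0.1767, 0.0424]
tool_rot: [-180.0, -0.0, 121.0]
force: [0.4, -0.1, -3.0]
grip_width: 0.0506
grasp_force: 20.0
```

Emit:
drive_tool --moves '[{"x": 0,"y": 0,"z": 1.5,"rx": 0,"ry": 0,"rz": 0,"fingers": 1},{"x": 0,"y": 0,"z": 2.5,"rx": 0,"ry": 0,"rz": 0,"fingers": 1},{"x": 0,"y": 0,"z": 3.5,"rx": 0,"ry": 0,"rz": 0,"fingers": 1},{"x": 0,"y": 0,"z": 3.5,"rx": 0,"ry": 0,"rz": 0,"fingers": 1}]'

```text
time_s: 11.0
tool_pos: [0.4419, -0.1767, 0.0391]
tool_rot: [180.0, 0.0, 121.0]
force: [0.5, 0.1, -1.9]
grip_width: 0.0509
grasp_force: 20.0
```

Emit:
drive_tool --moves '[{"x": 0,"y": 0,"z": 0.6,"rx": 0,"ry": 0,"rz": 0,"fingers": 1},{"x": 0,"y": 0,"z": 0.6,"rx": 0,"ry": 0,"rz": 0,"fingers": 1}]'

```text
time_s: 11.25
tool_pos: [0.442, -0.1767, 0.039]
tool_rot: [180.0, -0.0, 121.0]
force: [-2.8, 0.8, 4.4]
grip_width: 0.0507
grasp_force: 20.0
```

Contact felt (+4.4 N). Release and rise.

Emit:
drive_tool --moves '[{"x": 0,"y": 0,"z": 0.4,"rx": 0,"ry": 0,"rz": 0,"fingers": -0.2},{"x": 0,"y": 0,"z": 0.4,"rx": 0,"ry": 0,"rz": 0,"fingers": -0.6},{"x": 0,"y": 0,"z": 0.4,"rx": 0,"ry": 0,"rz": 0,"fingers": -1},{"x": 0,"y": 0,"z": 0.4,"rx": 0,"ry": 0,"rz": 0,"fingers": -1},{"x": 0,"y": 0,"z": 0.4,"rx": 0,"ry": 0,"rz": 0,"fingers": -1},{"x": 0,"y": 0,"z": -20,"rx": 0,"ry": 0,"rz": 0,"fingers": -1},{"x": 0,"y": 0,"z": -60,"rx": 0,"ry": 0,"rz": 0,"fingers": -1},{"x": 0,"y": 0,"z": -110,"rx": 0,"ry": 0,"rz": 0,"fingers": -1},{"x": 0,"y": 0,"z": -110,"rx": 0,"ry": 0,"rz": 0,"fingers": -1}]'

```text
time_s: 12.38
tool_pos: [0.4446, -0.1776, 0.1521]
tool_rot: [179.6, 0.2, 121.0]
force: [0.7, 0.1, -0.2]
grip_width: 0.0865
grasp_force: 0.0
```

```bash
python3 -c "
from h import *
go(.4255,.209,.14,115)"
```

```text
shift [341.3 182.6  11.9] rot [0.007 0.004 0.105] rows>= 6.2 t 12.375 F [ 0.7  0.1 -0.2]
```

Emit:
drive_tool --moves '[{"x": 341,"y": 183,"z": 12,"rx": 0.007,"ry": 0.004,"rz": 0.105,"fingers": -1},{"x": 341,"y": 183,"z": 12,"rx": 0.007,"ry": 0.004,"rz": 0.105,"fingers": -1},{"x": 341,"y": 183,"z": 12,"rx": 0.007,"ry": 0.004,"rz": 0.105,"fingers": -1},{"x": 341,"y": 183,"z": 12,"rx": 0.007,"ry": 0.004,"rz": 0.105,"fingers": -1},{"x": 341,"y": 183,"z": 12,"rx": 0.007,"ry": 0.004,"rz": 0.105,"fingers": -1},{"x": 341,"y": 183,"z": 12,"rx": 0.007,"ry": 0.004,"rz": 0.105,"fingers": -1},{"x": 341,"y": 183,"z": 12,"rx": 0.007,"ry": 0.004,"rz": 0.105,"fingers": -1},{"x": 341,"y": 183,"z": 12,"rx": 0.007,"ry": 0.004,"rz": 0.105,"fingers": -1},{"x": 341,"y": 183,"z": 12,"rx": 0.007,"ry": 0.004,"rz": 0.105,"fingers": -1},{"x": 341,"y": 183,"z": 12,"rx": 0.007,"ry": 0.004,"rz": 0.105,"fingers": -1}]'

```text
time_s: 13.62
tool_pos: [0.4235, 0.2081, 0.1364]
tool_rot: [-179.6, -0.2, 114.8]
force: [0.6, 0.5, 0.2]
grip_width: 0.0871
grasp_force: 0.0
```

```bash
python3 - <<'E'
from h import *
go(.4255,.209,.031,115)
a=snap('top','t7');b=snap('scene','s7')
im=a['image'][170:270,375:500,::-1];i2=b['image'][120:220,190:315,::-1]
cv2.imwrite('pics/c7.png',np.hstack([cv2.resize(i,None,fx=3.2,fy=3.2,interpolation=cv2.INTER_CUBIC) for i in (im,i2)]))
E
```

```text
shift [ -0.4   3.  105.4] rot [-0.007 -0.004 -0.003] rows>= 1.7 t 13.625 F [0.6 0.5 0.2]
```

View pics/c7.png

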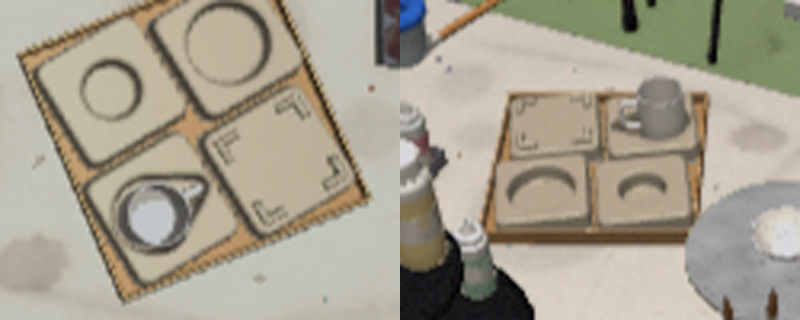

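The mug is seated upright, with its handle in the narrow end. Next, the jar.

Emit:
drive_tool --moves '[{"x": 0,"y": 3,"z": 40,"rx": -0.007,"ry": -0.004,"rz": 0,"fingers": -1},{"x": 0,"y": 3,"z": 80,"rx": -0.007,"ry": -0.004,"rz": 0,"fingers": -1},{"x": 0,"y": 3,"z": 105,"rx": -0.007,"ry": -0.004,"rz": 0,"fingers": -1},{"x": 0,"y": 3,"z": 105,"rx": -0.007,"ry": -0.004,"rz": 0,"fingers": -1},{"x": 0,"y": 3,"z": 105,"rx": -0.007,"ry": -0.004,"rz": 0,"fingers": 1},{"x": 0,"y": 3,"z": 105,"rx": -0.007,"ry": -0.004,"rz": 0,"fingers": 1},{"x": 0,"y": 3,"z": 105,"rx": -0.007,"ry": -0.004,"rz": 0,"fingers": 1},{"x": 0,"y": 3,"z": 105,"rx": -0.007,"ry": -0.004,"rz": 0,"fingers": 1},{"x": 0,"y": 3,"z": 105,"rx": -0.007,"ry": -0.004,"rz": 0,"fingers": 1},{"x": 0,"y": 3,"z": 105,"rx": -0.007,"ry": -0.004,"rz": 0,"fingers": 1}]' --force 20

```text
time_s: 14.98
tool_pos: [0.425, 0.2112, 0.0319]
tool_rot: [-180.0, 0.0, 115.0]
force: [-2.3, -0.7, 7.1]
grip_width: 0.0543
grasp_force: 20.0
```

```bash
python3 -c "
from h import *
go(.5893,-.2425,.14,115)"
```

```text
shift [-480.7  -42.7 -108. ] rot [-0.  0. -0.] rows>= 7.9 t 14.975 F [-2.3 -0.7  7.1]
```

Emit:
drive_tool --moves '[{"x": 0,"y": 0,"z": -10,"rx": 0,"ry": 0,"rz": 0,"fingers": 1},{"x": 0,"y": 0,"z": -20,"rx": 0,"ry": 0,"rz": 0,"fingers": 1},{"x": 0,"y": 0,"z": -20,"rx": 0,"ry": 0,"rz": 0,"fingers": 1}]'

```text
time_s: 15.35
tool_pos: [0.4258, 0.2116, 0.0525]
tool_rot: [179.9, -0.0, 115.0]
force: [0.6, 0.6, -2.3]
grip_width: 0.0545
grasp_force: 20.0
```

```bash
python3 - <<'E'
from h import *
o=sensors.get_obs();print(o['grip_width'],o['grasp_force'],o['wrist_torque'],o['force'],o['tool_pos'])
b=snap('scene','s8')
# jar silhouette in the scene camera: expected axis column at several heights if held at TCP and upright
p=o['tool_pos']
g=cv2.cvtColor(b['image'],cv2.COLOR_RGB2GRAY)
for h in (.005,.02,.035,.045):
    X=[p[0],p[1],p[2]-.042+.011+h-.0]; u,v=proj(b,X); u2,_=proj(b,[X[0]-.0,X[1]+.0285,X[2]])
    r=int(round(v)); print(h,round(u,1),round(v,1),g[r,int(u)-24:int(u)+25].tolist())
E
```

```text
0.054473769433597316 19.998325933279375 [-0.06502269  0.01353885  0.02336275] [ 0.58770055  0.57643601 -2.27185832] [0.42581948 0.21159898 0.05253208]
0.005 375.6 184.1 [205, 205, 203, 207, 205, 203, 204, 202, 201, 176, 172, 139, 129, 130, 129, 130, 107, 94, 101, 107, 113, 114, 119, 57, 12, 9, 9, 5, 11, 7, 87, 101, 123, 180, 185, 185, 186, 186, 184, 187, 188, 187, 187, 186, 186, 187, 187, 185, 188]
0.02 375.9 180.9 [207, 206, 205, 204, 179, 173, 173, 175, 139, 132, 130, 127, 132, 129, 129, 129, 108, 86, 33, 9, 14, 16, 8, 7, 0, 11, 8, 12, 2, 7, 7, 9, 0, 5, 12, 9, 7, 5, 15, 22, 2, 43, 170, 183, 183, 186, 186, 186, 189]
0.035 376.3 177.6 [179, 140, 130, 131, 129, 131, 131, 132, 130, 133, 130, 130, 131, 131, 130, 114, 112, 48, 9, 5, 9, 10, 8, 5, 13, 14, 15, 3, 10, 11, 13, 2, 4, 5, 2, 9, 14, 17, 19, 12, 6, 73, 179, 192, 190, 192, 194, 197, 199]
0.045 376.5 175.4 [146, 131, 129, 130, 129, 132, 131, 131, 129, 130, 130, 130, 130, 131, 130, 115, 52, 22, 25, 28, 36, 32, 34, 35, 37, 36, 33, 38, 38, 34, 32, 31, 32, 29, 32, 34, 30, 31, 28, 29, 28, 44, 186, 203, 201, 200, 198, 202, 202]
```

Emit:
drive_tool --moves '[{"x": 0,"y": 0,"z": -40,"rx": 0,"ry": 0,"rz": 0,"fingers": 1},{"x": 0,"y": 0,"z": -90,"rx": 0,"ry": 0,"rz": 0,"fingers": 1},{"x": -30,"y": -3,"z": -98,"rx": 0,"ry": 0,"rz": 0,"fingers": 1},{"x": -75,"y": -7,"z": -98,"rx": 0,"ry": 0,"rz": 0,"fingers": 1},{"x": -125,"y": -11,"z": -98,"rx": 0,"ry": 0,"rz": 0,"fingers": 1},{"x": -175,"y": -15,"z": -98,"rx": 0,"ry": 0,"rz": 0,"fingers": 1},{"x": -225,"y": -20,"z": -98,"rx": 0,"ry": 0,"rz": 0,"fingers": 1},{"x": -275,"y": -24,"z": -98,"rx": 0,"ry": 0,"rz": 0,"fingers": 1},{"x": -325,"y": -29,"z": -98,"rx": 0,"ry": 0,"rz": 0,"fingers": 1},{"x": -375,"y": -33,"z": -98,"rx": 0,"ry": 0,"rz": 0,"fingers": 1},{"x": -425,"y": -38,"z": -98,"rx": 0,"ry": 0,"rz": 0,"fingers": 1},{"x": -460,"y": -41,"z": -98,"rx": 0,"ry": 0,"rz": 0,"fingers": 1},{"x": -481,"y": -43,"z": -98,"rx": 0,"ry": 0,"rz": 0,"fingers": 1},{"x": -481,"y": -43,"z": -98,"rx": 0,"ry": 0,"rz": 0,"fingers": 1},{"x": -481,"y": -43,"z": -98,"rx": 0,"ry": 0,"rz": 0,"fingers": 1},{"x": -481,"y": -43,"z": -98,"rx": 0,"ry": 0,"rz": 0,"fingers": 1}]'

```text
time_s: 17.4
tool_pos: [0.5892, -0.2413, 0.1495]
tool_rot: [180.0, -0.0, 115.1]
force: [1.2, 0.7, -1.7]
grip_width: 0.0546
grasp_force: 20.0
```

```bash
python3 -c "
from h import *
go(.5893,-.2425,.0389,115);print(sensors.get_obs()['tool_pos'])"
```

```text
shift [ -1.2  -0.4 110.6] rot [ 0.    -0.001  0.002] rows>= 1.8 t 17.4 F [ 1.2  0.7 -1.7]
[ 0.58921261 -0.24134214  0.14951042]
```

Emit:
drive_tool --moves '[{"x": 0,"y": 0,"z": 30,"rx": 0,"ry": 0,"rz": 0,"fingers": 1},{"x": 0,"y": 0,"z": 60,"rx": 0,"ry": 0,"rz": 0,"fingers": 1},{"x": 0,"y": 0,"z": 80,"rx": 0,"ry": 0,"rz": 0,"fingers": 1},{"x": 0,"y": 0,"z": 90,"rx": 0,"ry": 0,"rz": 0,"fingers": 1},{"x": 0,"y": 0,"z": 98,"rx": 0,"ry": 0,"rz": 0,"fingers": 1},{"x": 0,"y": 0,"z": 104,"rx": 0,"ry": 0,"rz": 0,"fingers": 1},{"x": 0,"y": 0,"z": 108,"rx": 0,"ry": 0,"rz": 0,"fingers": 1},{"x": 0,"y": 0,"z": 108,"rx": 0,"ry": 0,"rz": 0,"fingers": 1}]'

```text
time_s: 18.4
tool_pos: [0.5892, -0.2431, 0.0416]
tool_rot: [-180.0, 0.0, 115.0]
force: [0.3, 0.3, -0.6]
grip_width: 0.0547
grasp_force: 20.0
```

Emit:
drive_tool --moves '[{"x": 0,"y": 0,"z": 1,"rx": 0,"ry": 0,"rz": 0,"fingers": 1},{"x": 0,"y": 0,"z": 2,"rx": 0,"ry": 0,"rz": 0,"fingers": 1},{"x": 0,"y": 0,"z": 2.5,"rx": 0,"ry": 0,"rz": 0,"fingers": 1},{"x": 0,"y": 0,"z": 2.5,"rx": 0,"ry": 0,"rz": 0,"fingers": 1}]'

```text
time_s: 18.9
tool_pos: [0.5891, -0.243, 0.0391]
tool_rot: [-180.0, 0.0, 115.0]
force: [0.1, -0.5, -1.4]
grip_width: 0.0545
grasp_force: 20.0
```

Emit:
drive_tool --moves '[{"x": 0,"y": 0,"z": 0.6,"rx": 0,"ry": 0,"rz": 0,"fingers": 1},{"x": 0,"y": 0,"z": 0.6,"rx": 0,"ry": 0,"rz": 0,"fingers": 1}]'

```text
time_s: 19.15
tool_pos: [0.5892, -0.2431, 0.039]
tool_rot: [180.0, 0.0, 115.0]
force: [-1.5, 0.9, 4.0]
grip_width: 0.0543
grasp_force: 20.0
```

Emit:
drive_tool --moves '[{"x": 0,"y": 0,"z": 0.3,"rx": 0,"ry": 0,"rz": 0,"fingers": -0.4},{"x": 0,"y": 0,"z": 0.3,"rx": 0,"ry": 0,"rz": 0,"fingers": -0.7},{"x": 0,"y": 0,"z": 0.3,"rx": 0,"ry": 0,"rz": 0,"fingers": -1},{"x": 0,"y": 0,"z": 0.3,"rx": 0,"ry": 0,"rz": 0,"fingers": -1},{"x": 0,"y": 0,"z": 0.3,"rx": 0,"ry": 0,"rz": 0,"fingers": -1},{"x": 0,"y": 0,"z": -20,"rx": 0,"ry": 0,"rz": 0,"fingers": -1},{"x": 0,"y": 0,"z": -60,"rx": 0,"ry": 0,"rz": 0,"fingers": -1},{"x": 0,"y": 0,"z": -120,"rx": 0,"ry": 0,"rz": 0,"fingers": -1},{"x": 0,"y": 0,"z": -120,"rx": 0,"ry": 0,"rz": 0,"fingers": -1}]'

```text
time_s: 20.27
tool_pos: [0.5924, -0.2453, 0.1658]
tool_rot: [179.5, 0.5, 114.9]
force: [-0.1, 0.1, 0.0]
grip_width: 0.0869
grasp_force: 0.0
```

```bash
python3 -c "
from h import *
go(.583,.3825,.17,115)"
```

```text
shift [573.1 256.3  -6.5] rot [ 0.009  0.008 -0.001] rows>= 10.0 t 20.275 F [-0.1  0.1  0. ]
```

Emit:
drive_tool --moves '[{"x": 573,"y": 256,"z": -6,"rx": 0.009,"ry": 0.008,"rz": 0,"fingers": -1},{"x": 573,"y": 256,"z": -6,"rx": 0.009,"ry": 0.008,"rz": 0,"fingers": -1},{"x": 573,"y": 256,"z": -6,"rx": 0.009,"ry": 0.008,"rz": 0,"fingers": -1},{"x": 573,"y": 256,"z": -6,"rx": 0.009,"ry": 0.008,"rz": 0,"fingers": -1},{"x": 573,"y": 256,"z": -6,"rx": 0.009,"ry": 0.008,"rz": 0,"fingers": -1},{"x": 573,"y": 256,"z": -6,"rx": 0.009,"ry": 0.008,"rz": 0,"fingers": -1},{"x": 573,"y": 256,"z": -6,"rx": 0.009,"ry": 0.008,"rz": 0,"fingers": -1},{"x": 573,"y": 256,"z": -6,"rx": 0.009,"ry": 0.008,"rz": 0,"fingers": -1},{"x": 573,"y": 256,"z": -6,"rx": 0.009,"ry": 0.008,"rz": 0,"fingers": -1},{"x": 573,"y": 256,"z": -6,"rx": 0.009,"ry": 0.008,"rz": 0,"fingers": -1},{"x": 573,"y": 256,"z": -6,"rx": 0.009,"ry": 0.008,"rz": 0,"fingers": -1},{"x": 573,"y": 256,"z": -6,"rx": 0.009,"ry": 0.008,"rz": 0,"fingers": -1},{"x": 573,"y": 256,"z": -6,"rx": 0.009,"ry": 0.008,"rz": 0,"fingers": -1},{"x": 573,"y": 256,"z": -6,"rx": 0.009,"ry": 0.008,"rz": 0,"fingers": -1}]'

```text
time_s: 22.02
tool_pos: [0.58, 0.3826, 0.1648]
tool_rot: [-179.5, -0.4, 114.8]
force: [0.2, -0.4, 0.2]
grip_width: 0.0868
grasp_force: 0.0
```

```bash
python3 -c "
from h import *
go(.583,.3825,.039,115)"
```

```text
shift [ -2.3   3.8 125.7] rot [-0.009 -0.007 -0.003] rows>= 2.0 t 22.025 F [ 0.2 -0.4  0.2]
```

Emit:
drive_tool --moves '[{"x": -2,"y": 3,"z": 40,"rx": -0.009,"ry": -0.008,"rz": 0,"fingers": -1},{"x": -2,"y": 3,"z": 80,"rx": -0.009,"ry": -0.008,"rz": 0,"fingers": -1},{"x": -2,"y": 3,"z": 110,"rx": -0.009,"ry": -0.008,"rz": 0,"fingers": -1},{"x": -2,"y": 3,"z": 125,"rx": -0.009,"ry": -0.008,"rz": 0,"fingers": -1},{"x": -2,"y": 3,"z": 125,"rx": -0.009,"ry": -0.008,"rz": 0,"fingers": 1},{"x": -2,"y": 3,"z": 125,"rx": -0.009,"ry": -0.008,"rz": 0,"fingers": 1},{"x": -2,"y": 3,"z": 125,"rx": -0.009,"ry": -0.008,"rz": 0,"fingers": 1},{"x": -2,"y": 3,"z": 125,"rx": -0.009,"ry": -0.008,"rz": 0,"fingers": 1},{"x": -2,"y": 3,"z": 125,"rx": -0.009,"ry": -0.008,"rz": 0,"fingers": 1},{"x": -2,"y": 3,"z": 125,"rx": -0.009,"ry": -0.008,"rz": 0,"fingers": 1},{"x": -2,"y": 3,"z": 125,"rx": -0.009,"ry": -0.008,"rz": 0,"fingers": 1},{"x": -2,"y": 3,"z": 125,"rx": -0.009,"ry": -0.008,"rz": 0,"fingers": 1}]' --force 15

```text
time_s: 23.52
tool_pos: [0.5815, 0.3844, 0.0394]
tool_rot: [180.0, 0.0, 115.0]
force: [0.4, 0.3, 0.4]
grip_width: 0.0341
grasp_force: 14.8
```

```bash
python3 -c "
from h import *
go(.5475,-.1425,.16,115)
print(sensors.get_obs()['tool_pos'])"
```

```text
shift [-463.3 -253.3 -120.5] rot [ 0.  0. -0.] rows>= 8.7 t 23.525 F [0.4 0.3 0.4]
[0.58146909 0.38436616 0.03937514]
```

Emit:
drive_tool --moves '[{"x": 0,"y": 0,"z": -30,"rx": 0,"ry": 0,"rz": 0,"fingers": 1},{"x": 0,"y": 0,"z": -80,"rx": 0,"ry": 0,"rz": 0,"fingers": 1},{"x": 0,"y": 0,"z": -120,"rx": 0,"ry": 0,"rz": 0,"fingers": 1},{"x": -35,"y": -19,"z": -125,"rx": 0,"ry": 0,"rz": 0,"fingers": 1},{"x": -80,"y": -44,"z": -125,"rx": 0,"ry": 0,"rz": 0,"fingers": 1},{"x": -125,"y": -68,"z": -125,"rx": 0,"ry": 0,"rz": 0,"fingers": 1},{"x": -170,"y": -93,"z": -125,"rx": 0,"ry": 0,"rz": 0,"fingers": 1},{"x": -215,"y": -118,"z": -125,"rx": 0,"ry": 0,"rz": 0,"fingers": 1},{"x": -260,"y": -142,"z": -125,"rx": 0,"ry": 0,"rz": 0,"fingers": 1},{"x": -305,"y": -167,"z": -125,"rx": 0,"ry": 0,"rz": 0,"fingers": 1},{"x": -350,"y": -191,"z": -125,"rx": 0,"ry": 0,"rz": 0,"fingers": 1},{"x": -395,"y": -216,"z": -125,"rx": 0,"ry": 0,"rz": 0,"fingers": 1},{"x": -435,"y": -238,"z": -125,"rx": 0,"ry": 0,"rz": 0,"fingers": 1},{"x": -463,"y": -253,"z": -125,"rx": 0,"ry": 0,"rz": 0,"fingers": 1},{"x": -463,"y": -253,"z": -125,"rx": 0,"ry": 0,"rz": 0,"fingers": 1},{"x": -463,"y": -253,"z": -125,"rx": 0,"ry": 0,"rz": 0,"fingers": 1},{"x": -463,"y": -253,"z": -125,"rx": 0,"ry": 0,"rz": 0,"fingers": 1}]'

```text
time_s: 25.65
tool_pos: [0.5478, -0.1404, 0.1643]
tool_rot: [-180.0, -0.0, 115.1]
force: [0.3, 0.6, -1.3]
grip_width: 0.034
grasp_force: 14.8
```

```bash
python3 -c "
from h import *
go(.5475,-.1425,.0464,115)
print(sensors.get_obs()['tool_pos'])"
```

```text
shift [ -1.8  -1.1 117.9] rot [-0.    -0.     0.002] rows>= 1.9 t 25.65 F [ 0.3  0.6 -1.3]
[ 0.54775302 -0.14041982  0.16426003]
```

Emit:
drive_tool --moves '[{"x": 0,"y": 0,"z": 30,"rx": 0,"ry": 0,"rz": 0,"fingers": 1},{"x": 0,"y": 0,"z": 60,"rx": 0,"ry": 0,"rz": 0,"fingers": 1},{"x": 0,"y": 0,"z": 85,"rx": 0,"ry": 0,"rz": 0,"fingers": 1},{"x": 0,"y": 0,"z": 97,"rx": 0,"ry": 0,"rz": 0,"fingers": 1},{"x": 0,"y": 0,"z": 105,"rx": 0,"ry": 0,"rz": 0,"fingers": 1},{"x": 0,"y": 0,"z": 111,"rx": 0,"ry": 0,"rz": 0,"fingers": 1},{"x": 0,"y": 0,"z": 115,"rx": 0,"ry": 0,"rz": 0,"fingers": 1},{"x": 0,"y": 0,"z": 115,"rx": 0,"ry": 0,"rz": 0,"fingers": 1}]'

```text
time_s: 26.65
tool_pos: [0.5476, -0.1422, 0.0496]
tool_rot: [180.0, 0.0, 115.0]
force: [0.3, -0.6, -0.4]
grip_width: 0.0341
grasp_force: 14.8
```

Emit:
drive_tool --moves '[{"x": 0,"y": 0,"z": 1.2,"rx": 0,"ry": 0,"rz": 0,"fingers": 1},{"x": 0,"y": 0,"z": 2.2,"rx": 0,"ry": 0,"rz": 0,"fingers": 1},{"x": 0,"y": 0,"z": 3.2,"rx": 0,"ry": 0,"rz": 0,"fingers": 1},{"x": 0,"y": 0,"z": 3.2,"rx": 0,"ry": 0,"rz": 0,"fingers": 1}]'

```text
time_s: 27.15
tool_pos: [0.5476, -0.1422, 0.0463]
tool_rot: [180.0, 0.0, 115.0]
force: [0.5, 1.0, -0.6]
grip_width: 0.0343
grasp_force: 14.8
```

Emit:
drive_tool --moves '[{"x": 0,"y": 0,"z": 0.5,"rx": 0,"ry": 0,"rz": 0,"fingers": 1},{"x": 0,"y": 0,"z": 0.5,"rx": 0,"ry": 0,"rz": 0,"fingers": 1}]'

```text
time_s: 27.4
tool_pos: [0.5478, -0.1423, 0.0463]
tool_rot: [180.0, 0.0, 115.0]
force: [-1.7, -0.2, 3.6]
grip_width: 0.034
grasp_force: 14.9
```

Emit:
drive_tool --moves '[{"x": 0,"y": 0,"z": 0.2,"rx": 0,"ry": 0,"rz": 0,"fingers": 0},{"x": 0,"y": 0,"z": 0.2,"rx": 0,"ry": 0,"rz": 0,"fingers": -0.5},{"x": 0,"y": 0,"z": 0.2,"rx": 0,"ry": 0,"rz": 0,"fingers": -1},{"x": 0,"y": 0,"z": 0.2,"rx": 0,"ry": 0,"rz": 0,"fingers": -1},{"x": 0,"y": 0,"z": 0.2,"rx": 0,"ry": 0,"rz": 0,"fingers": -1},{"x": 0,"y": 0,"z": 0.2,"rx": 0,"ry": 0,"rz": 0,"fingers": -1},{"x": 0,"y": 0,"z": -20,"rx": 0,"ry": 0,"rz": 0,"fingers": -1},{"x": 0,"y": 0,"z": -60,"rx": 0,"ry": 0,"rz": 0,"fingers": -1},{"x": 0,"y": 0,"z": -120,"rx": 0,"ry": 0,"rz": 0,"fingers": -1},{"x": 0,"y": 0,"z": -120,"rx": 0,"ry": 0,"rz": 0,"fingers": -1},{"x": 0,"y": 0,"z": -120,"rx": 0,"ry": 0,"rz": 0,"fingers": -1}]'

```text
time_s: 28.78
tool_pos: [0.5477, -0.1421, 0.1667]
tool_rot: [179.9, 0.0, 115.0]
force: [0.7, 0.1, -0.6]
grip_width: 0.0873
grasp_force: 0.0
```

```bash
python3 -c "
from h import *
go(.43,-.05,.16,90)"
```

```text
shift [133.2 -67.8   6.5] rot [0.002 0.    0.436] rows>= 2.4 t 28.775 F [ 0.7  0.1 -0.6]
```

```bash
python3 -c "
from h import *
go(.45,0,.16,90)"
```

```text
shift [170.1 -28.5   6.6] rot [0.002 0.    0.436] rows>= 2.8 t 28.775 F [ 0.7  0.1 -0.6]
```

Emit:
drive_tool --moves '[{"x": 60,"y": -10,"z": 0,"rx": 0,"ry": 0,"rz": 0.15,"fingers": -1},{"x": 120,"y": -20,"z": 0,"rx": 0,"ry": 0,"rz": 0.3,"fingers": -1},{"x": 170,"y": -28,"z": 7,"rx": 0,"ry": 0,"rz": 0.436,"fingers": -1},{"x": 170,"y": -28,"z": 7,"rx": 0,"ry": 0,"rz": 0.436,"fingers": -1},{"x": 170,"y": -28,"z": 7,"rx": 0,"ry": 0,"rz": 0.436,"fingers": -1},{"x": 170,"y": -28,"z": 7,"rx": 0,"ry": 0,"rz": 0.436,"fingers": -1}]'

```text
time_s: 29.52
tool_pos: [0.4505, -0.0009, 0.1584]
tool_rot: [-180.0, 0.1, 90.0]
force: [-0.5, 0.2, 0.0]
grip_width: 0.0871
grasp_force: 0.0
```

```bash
python3 - <<'E'
from ov import *
d=snap('wrist','w9');im=d['image']
u,v=pj(d,[.4345,.062,.008],True);print('expected',u,v)
hsv=cv2.cvtColor(im,cv2.COLOR_RGB2HSV)
g=cv2.inRange(hsv,(30,80,60),(50,255,255))
n,l,s,c=cv2.connectedComponentsWithStats(g)
i=min(range(1,n),key=lambda i:np.hypot(*(c[i]-[u,v]))+(1e3 if s[i,4]<200 else 0));print(s[i],c[i])
P=np.argwhere(l==i)[:,::-1]
W=np.float32([at(d,*p,.008,True)[:2]*1000 for p in P]);r=cv2.minAreaRect(W);print('green',r)
# whole tile: white border brighter than table?
gg=cv2.cvtColor(im,cv2.COLOR_RGB2GRAY)
a=np.radians(-17.5);C=np.array(r[0])/1000
for ang in (r[2],):
  for k in range(4):
    a=np.radians(ang+90*k);e=np.array([np.cos(a),np.sin(a)]);f=np.array([-e[1],e[0]])
    prof=[]
    for t in np.arange(.014,.048,.001):
        vals=[]
        for w in np.linspace(-.012,.012,9):
            q=pj(d,[*(C+e*t+f*w),.008],True);vals.append(cv2.getRectSubPix(gg,(1,1),q)[0,0])
        prof.append(int(np.mean(vals)))
    print(round(np.degrees(a)),prof)
E
```

```text
expected 308.3382335520936 128.52914797843871
[ 287  102   51   58 1886] [311.93107105 130.71898197]
green ((437.9653015136719, 59.8304328918457), (48.1114387512207, 38.27472686767578), 71.03793334960938)
71 [162, 162, 163, 163, 164, 165, 165, 167, 168, 169, 172, 179, 186, 188, 184, 179, 182, 184, 184, 185, 185, 184, 184, 184, 184, 184, 184, 184, 184, 184, 185, 185, 185, 185]
161 [155, 157, 158, 158, 159, 163, 173, 184, 189, 189, 189, 189, 189, 189, 189, 189, 189, 188, 189, 187, 182, 178, 181, 183, 183, 184, 183, 183, 183, 183, 183, 183, 183, 183]
251 [155, 155, 155, 156, 156, 157, 157, 156, 156, 155, 158, 168, 180, 186, 181, 175, 178, 183, 184, 185, 185, 185, 185, 185, 185, 185, 185, 185, 186, 185, 184, 185, 185, 184]
341 [166, 166, 165, 164, 164, 166, 172, 181, 182, 179, 182, 185, 185, 186, 186, 185, 186, 186, 186, 186, 186, 187, 187, 186, 186, 187, 186, 186, 186, 186, 186, 186, 186, 186]
```

Measured edges at ±29 mm on both axes, so the tile is centred at (.4323,.0618) with yaw −19°. I'll grasp it across the 71° axis.

```bash
python3 -c "
from h import *
go(.4323,.0618,.06,161)"
```

```text
shift [ 62.9 -18.4  98.4] rot [-1.000e-03  1.000e-03 -1.241e+00] rows>= 6.6 t 29.575 F [ 0.4 -0.8  0.3]
```

Emit:
drive_tool --moves '[{"x": 30,"y": -9,"z": 30,"rx": 0,"ry": 0,"rz": -0.18,"fingers": -1},{"x": 63,"y": -18,"z": 60,"rx": 0,"ry": 0,"rz": -0.36,"fingers": -1},{"x": 63,"y": -18,"z": 80,"rx": 0,"ry": 0,"rz": -0.54,"fingers": -1},{"x": 63,"y": -18,"z": 98,"rx": 0,"ry": 0,"rz": -0.72,"fingers": -1},{"x": 63,"y": -18,"z": 98,"rx": 0,"ry": 0,"rz": -0.9,"fingers": -1},{"x": 63,"y": -18,"z": 98,"rx": 0,"ry": 0,"rz": -1.08,"fingers": -1},{"x": 63,"y": -18,"z": 98,"rx": 0,"ry": 0,"rz": -1.241,"fingers": -1},{"x": 63,"y": -18,"z": 98,"rx": 0,"ry": 0,"rz": -1.241,"fingers": -1},{"x": 63,"y": -18,"z": 98,"rx": 0,"ry": 0,"rz": -1.241,"fingers": -1}]'

```text
time_s: 30.7
tool_pos: [0.4326, 0.0626, 0.0606]
tool_rot: [-180.0, 0.0, 160.9]
force: [0.6, 0.1, -0.4]
grip_width: 0.0868
grasp_force: 0.0
```

```bash
python3 -c "
from h import *
go(.4323,.0618,.0098,161)"
```

```text
shift [ 0.1 -0.8 50.8] rot [-0.001  0.    -0.002] rows>= 0.8 t 30.7 F [ 0.6  0.1 -0.4]
```

Emit:
drive_tool --moves '[{"x": 0,"y": -1,"z": 25,"rx": 0,"ry": 0,"rz": 0,"fingers": -1},{"x": 0,"y": -1,"z": 42,"rx": 0,"ry": 0,"rz": 0,"fingers": -1},{"x": 0,"y": -1,"z": 50.5,"rx": 0,"ry": 0,"rz": 0,"fingers": -1},{"x": 0,"y": -1,"z": 50.5,"rx": 0,"ry": 0,"rz": 0,"fingers": -1},{"x": 0,"y": -1,"z": 50.5,"rx": 0,"ry": 0,"rz": 0,"fingers": 1},{"x": 0,"y": -1,"z": 50.5,"rx": 0,"ry": 0,"rz": 0,"fingers": 1},{"x": 0,"y": -1,"z": 50.5,"rx": 0,"ry": 0,"rz": 0,"fingers": 1},{"x": 0,"y": -1,"z": 50.5,"rx": 0,"ry": 0,"rz": 0,"fingers": 1},{"x": 0,"y": -1,"z": 50.5,"rx": 0,"ry": 0,"rz": 0,"fingers": 1},{"x": 0,"y": -1,"z": 50.5,"rx": 0,"ry": 0,"rz": 0,"fingers": 1}]' --force 20

```text
time_s: 31.95
tool_pos: [0.4322, 0.0622, 0.0104]
tool_rot: [-180.0, 0.0, 161.1]
force: [-1.0, 0.7, 3.9]
grip_width: 0.0573
grasp_force: 20.0
```

```bash
python3 -c "
from h import *
go(.4907,-.2852,.13,121)"
```

```text
shift [-167.9 -309.7 -119.5] rot [0.  0.  0.7] rows>= 6.0 t 31.95 F [-1.   0.7  3.9]
```

Emit:
drive_tool --moves '[{"x": 0,"y": 0,"z": -20,"rx": 0,"ry": 0,"rz": 0,"fingers": 1},{"x": 0,"y": 0,"z": -60,"rx": 0,"ry": 0,"rz": 0,"fingers": 1},{"x": 0,"y": 0,"z": -110,"rx": 0,"ry": 0,"rz": 0,"fingers": 1},{"x": 0,"y": 0,"z": -130,"rx": 0,"ry": 0,"rz": 0,"fingers": 1},{"x": -17,"y": -31,"z": -130,"rx": 0,"ry": 0,"rz": 0.07,"fingers": 1},{"x": -39,"y": -72,"z": -130,"rx": 0,"ry": 0,"rz": 0.17,"fingers": 1},{"x": -61,"y": -113,"z": -130,"rx": 0,"ry": 0,"rz": 0.27,"fingers": 1},{"x": -83,"y": -153,"z": -130,"rx": 0,"ry": 0,"rz": 0.37,"fingers": 1},{"x": -105,"y": -194,"z": -130,"rx": 0,"ry": 0,"rz": 0.47,"fingers": 1},{"x": -127,"y": -235,"z": -130,"rx": 0,"ry": 0,"rz": 0.57,"fingers": 1},{"x": -149,"y": -275,"z": -130,"rx": 0,"ry": 0,"rz": 0.65,"fingers": 1},{"x": -162,"y": -299,"z": -130,"rx": 0,"ry": 0,"rz": 0.7,"fingers": 1},{"x": -168,"y": -310,"z": -130,"rx": 0,"ry": 0,"rz": 0.7,"fingers": 1},{"x": -168,"y": -310,"z": -130,"rx": 0,"ry": 0,"rz": 0.7,"fingers": 1},{"x": -168,"y": -310,"z": -130,"rx": 0,"ry": 0,"rz": 0.7,"fingers": 1},{"x": -168,"y": -310,"z": -130,"rx": 0,"ry": 0,"rz": 0.7,"fingers": 1}]'

```text
time_s: 33.95
tool_pos: [0.4909, -0.284, 0.1403]
tool_rot: [180.0, -0.0, 121.1]
force: [-0.4, 0.5, -1.3]
grip_width: 0.0574
grasp_force: 20.0
```

```bash
python3 -c "
from h import *
go(.4907,-.2852,.0354,121);o=sensors.get_obs();print(o['tool_pos'],o['qpos'])"
```

```text
shift [ -1.   -0.9 104.9] rot [ 0.001 -0.001  0.002] rows>= 1.7 t 33.95 F [-0.4  0.5 -1.3]
[ 0.49089797 -0.28402644  0.14030004] [-19.35614321  17.28562382  55.00448572 103.29555185 -15.35110907
  67.34393232  71.55786602]
```

Emit:
drive_tool --moves '[{"x": 0,"y": 0,"z": 30,"rx": 0,"ry": 0,"rz": 0,"fingers": 1},{"x": 0,"y": 0,"z": 60,"rx": 0,"ry": 0,"rz": 0,"fingers": 1},{"x": 0,"y": 0,"z": 80,"rx": 0,"ry": 0,"rz": 0,"fingers": 1},{"x": 0,"y": 0,"z": 90,"rx": 0,"ry": 0,"rz": 0,"fingers": 1},{"x": 0,"y": 0,"z": 96,"rx": 0,"ry": 0,"rz": 0,"fingers": 1},{"x": 0,"y": 0,"z": 100,"rx": 0,"ry": 0,"rz": 0,"fingers": 1},{"x": 0,"y": 0,"z": 102,"rx": 0,"ry": 0,"rz": 0,"fingers": 1},{"x": 0,"y": 0,"z": 102,"rx": 0,"ry": 0,"rz": 0,"fingers": 1}]'

```text
time_s: 34.95
tool_pos: [0.4908, -0.2857, 0.0386]
tool_rot: [180.0, 0.0, 121.0]
force: [-0.2, -0.6, -2.0]
grip_width: 0.0573
grasp_force: 20.0
```

Emit:
drive_tool --moves '[{"x": 0,"y": 0,"z": 1,"rx": 0,"ry": 0,"rz": 0,"fingers": 1},{"x": 0,"y": 0,"z": 2,"rx": 0,"ry": 0,"rz": 0,"fingers": 1},{"x": 0,"y": 0,"z": 2.6,"rx": 0,"ry": 0,"rz": 0,"fingers": 1},{"x": 0,"y": 0,"z": 2.6,"rx": 0,"ry": 0,"rz": 0,"fingers": 1}]'

```text
time_s: 35.45
tool_pos: [0.4905, -0.2855, 0.0357]
tool_rot: [-180.0, 0.0, 121.0]
force: [0.0, -0.1, -0.3]
grip_width: 0.0576
grasp_force: 20.0
```

Emit:
drive_tool --moves '[{"x": 0,"y": 0,"z": 0.6,"rx": 0,"ry": 0,"rz": 0,"fingers": 1},{"x": 0,"y": 0,"z": 0.6,"rx": 0,"ry": 0,"rz": 0,"fingers": 1}]'

```text
time_s: 35.7
tool_pos: [0.4906, -0.2856, 0.0355]
tool_rot: [180.0, 0.0, 121.0]
force: [-1.3, 0.4, 4.4]
grip_width: 0.0572
grasp_force: 20.0
```

Contact. Open only to about 70 mm so the fingers stay clear of the neighbouring nest, then rise and retreat.

Emit:
drive_tool --moves '[{"x": 0,"y": 0,"z": 0.3,"rx": 0,"ry": 0,"rz": 0,"fingers": -0.45},{"x": 0,"y": 0,"z": 0.3,"rx": 0,"ry": 0,"rz": 0,"fingers": -0.6},{"x": 0,"y": 0,"z": 0.3,"rx": 0,"ry": 0,"rz": 0,"fingers": -0.6},{"x": 0,"y": 0,"z": 0.3,"rx": 0,"ry": 0,"rz": 0,"fingers": -0.6},{"x": 0,"y": 0,"z": 0.3,"rx": 0,"ry": 0,"rz": 0,"fingers": -0.6},{"x": 0,"y": 0,"z": -10,"rx": 0,"ry": 0,"rz": 0,"fingers": -0.6},{"x": 0,"y": 0,"z": -40,"rx": 0,"ry": 0,"rz": 0,"fingers": -0.6},{"x": 0,"y": 0,"z": -90,"rx": 0,"ry": 0,"rz": 0,"fingers": -0.6},{"x": 0,"y": 0,"z": -150,"rx": 0,"ry": 0,"rz": 0,"fingers": -0.6},{"x": 0,"y": 0,"z": -200,"rx": 0,"ry": 0,"rz": 0,"fingers": -0.6},{"x": 0,"y": 0,"z": -200,"rx": 0,"ry": 0,"rz": 0,"fingers": -0.6}]'

```text
time_s: 37.08
tool_pos: [0.4925, -0.2873, 0.24]
tool_rot: [179.7, 0.4, 121.0]
force: [0.1, 0.6, -0.6]
grip_width: 0.0694
grasp_force: 0.0
```

```bash
python3 -c "
from h import *
go(.48,.16,.24,115);print(sensors.get_obs()['grip_width'])"
```

```text
shift [390.  219.5  -1.3] rot [0.006 0.006 0.104] rows>= 7.2 t 37.075 F [ 0.1  0.6 -0.6]
0.06937715703961635
```

Emit:
drive_tool --moves '[{"x": 60,"y": 34,"z": 0,"rx": 0,"ry": 0,"rz": 0.1,"fingers": -0.6},{"x": 120,"y": 68,"z": 0,"rx": 0,"ry": 0,"rz": 0.1,"fingers": -0.6},{"x": 170,"y": 96,"z": 0,"rx": 0,"ry": 0,"rz": 0.1,"fingers": -0.6},{"x": 220,"y": 124,"z": 0,"rx": 0,"ry": 0,"rz": 0.1,"fingers": -0.6},{"x": 270,"y": 152,"z": 0,"rx": 0,"ry": 0,"rz": 0.1,"fingers": -0.6},{"x": 320,"y": 180,"z": 0,"rx": 0,"ry": 0,"rz": 0.1,"fingers": -0.6},{"x": 370,"y": 208,"z": 0,"rx": 0,"ry": 0,"rz": 0.1,"fingers": -0.6},{"x": 390,"y": 220,"z": 0,"rx": 0,"ry": 0,"rz": 0.1,"fingers": -0.6},{"x": 390,"y": 220,"z": 0,"rx": 0,"ry": 0,"rz": 0.1,"fingers": -0.6},{"x": 390,"y": 220,"z": 0,"rx": 0,"ry": 0,"rz": 0.1,"fingers": -0.6},{"x": 390,"y": 220,"z": 0,"rx": 0,"ry": 0,"rz": 0.1,"fingers": -0.6},{"x": 390,"y": 220,"z": 0,"rx": 0,"ry": 0,"rz": 0.1,"fingers": -0.6},{"x": 390,"y": 220,"z": 0,"rx": 0,"ry": 0,"rz": 0.1,"fingers": -0.6}]'

```text
time_s: 38.7
tool_pos: [0.4784, 0.1615, 0.235]
tool_rot: [180.0, 0.0, 115.2]
force: [0.7, -0.2, -0.6]
grip_width: 0.07
grasp_force: 0.0
```

```bash
python3 - <<'E'
from h import *
a=snap('top','t10');b=snap('scene','s10')
r=lambda i,w,h:cv2.resize(i[:,:,::-1],(w,h),interpolation=cv2.INTER_CUBIC)
A=r(a['image'][150:270,375:500],400,384);B=r(b['image'][110:210,195:320],400,320)
top=np.hstack([A,np.vstack([B,np.zeros((64,400,3),np.uint8)])])
C=r(b['image'][150:260,330:480],290,213);D=r(a['image'][110:255,160:370],309,213)
bot=np.hstack([C,D,np.zeros((213,201,3),np.uint8)])
cv2.imwrite('pics/fin.png',np.vstack([top,bot]))
E
```

```text
(no output)
```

View pics/fin.png

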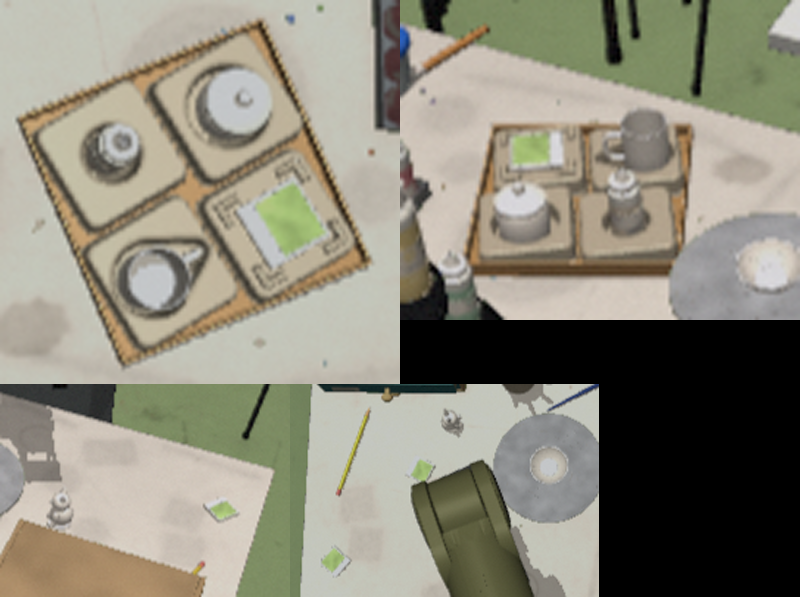

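The final picture shows all four pieces seated upright in the tray. The tile lies green side up between its lugs, and the cat and rabbit are still standing. Handing in.

```bash
python3 -c "
from h import *
print(workorder.sign_off())"
```

```text
the job is handed in; nothing more can be done
None
```

The mug, jar, bottle and tile were lowered into their nests in that order, the cat and rabbit were left standing, and I handed the job in at about 39 s; the sign-off gave no verdict.

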